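Wiggle-test the dolly's casters and pull the loose ones

ROBOT

A 6-joint arm with a two-finger parallel gripper is mounted at the origin on the work surface. World frame = base frame: x ahead of the robot, y to its left, z up, the work surface at z = 0. Lengths are in m, angles in rad, forces in N, time in s.
With the tool pointing down it reaches from about 0.35 to 0.775 m from the base axis. Payload 5.5 kg.
Tool frame: the origin (TCP) lies on the front face of the gripper's body, between the roots of the fingers; the fingertips stand 73 mm ahead of it and the grasp point (between the pads) lies 54 mm ahead of it (r.hold_point_z is the distance from the TCP to the grasp point, in m); y points along the fingers, x is the direction in which the jaws open and shut, and the axes are right-handed (so a half turn about y gives the same grasp; the last joint's range is limited). The gripper opens to 85 mm and grips with 20 to 120 N. Pads are 22 mm wide; open, the fingers measure 114 mm over their backs; the gripper's body (76 mm by 85 mm) begins 54 mm behind the grasp point. The pads swing forward as they close: fully open they stand 13 mm farther back than shut.
Start: joints at [1.149, 0.313, 0.046, 1.304, 0, 1.431], TCP at [0.16, 0.552, 0.304] pointing down, gripper open.
Joint ranges: [-2.76, 2.76], [-0.86, 1.69], [-1.03, 1.26], [-2.2, 2.34], [-1.47, 1.5], [-3.14, 3.14]. Speed limits (rad/s): [2.57, 2.57, 3.14, 3.14, 3.14, 3.14].

INTERFACE

Orientations are given as [roll, pitch, yaw] about the fixed x, y, z axes, in that order (R = Rz(yaw) Ry(pitch) Rx(roll)).
In Python, from station import r, optics gives the robot as it stands.
- The arm moves only by the tool servo_tool, never from a script. Its argument "moves" is a list of rows, each an object with "rot": the turn, a rotation vector about the tool's x, y, z each as a share of 45 degrees, from -1 to 1, a list of three; "dp": the shift along the tool's x, y, z each as a share of 0.025 m, from -1 to 1, a list of three; "claw": the opening, from 0 (shut) to 1 (fully open). A call has exactly 5 rows; each row shifts and turns the pose as measured when the row begins, along the tool's axes as they then stand; what a row does not reach is not made up. A row lasts 1/12 s, in which the tool goes at most 41.7 mm and 7.16 degrees, less where a joint would pass 70% of its speed; a pose out of reach is approached as far as the arm can. A call with a number of a shift or a turn outside -1 to 1 is refused whole. A call with a gripper value outside its range is refused whole. The fingers move at their own pace and stop on an object; "force" is the grip in N (left out, the last holds). Time passes only in rows, so rows that do not move let the fingers close, or fill a call up. It gives the time, the measured TCP pose, the force and the opening at its end, in the units of the state.
- r.get_state(): the state, without advancing time (a new reading comes with each control period).
- optics.get_image(name): name is "scene" or "top" or "wrist"; returns the picture (400x640x3 uint8, red, green, blue); there is no depth.
- optics.camera_info(name): a dict with "intrinsics" (3x3 intrinsics, pixels), "extrinsics" (4x4, takes a point from world to camera coordinates). Camera axes: x right, y down, z forward; pixel columns grow to the right and rows downward; lengths in m; the calibration is good to about 2 mm. A picture is of the moment at which its call begins: read the wrist's pose just before it. camera_info takes no time and is no camera call; for the wrist camera it gives the pose at the moment of the call.
- r.hand_in(): hands the job in, once; it reports no verdict.
The state is a dict: "time_s": time; "qpos": joint angles; "joint_velocities": joint speeds; "joint_torque": joint torques, N m; "tcp_pos": TCP position; "tcp_rot": TCP orientation; "wrist_force": force on the tool from outside, world axes, zero at the start; "ft_torque": the same for the moment, N m; "finger_gap": finger opening in m.
Only numpy, scipy, OpenCV 4.12 (cv2) and the standard library are available. Lean on these libraries where they do the work, as an engineer would, in place of code of your own. Each camera call takes 0.05 s, during which the arm holds its last target. There are 200 camera calls.

TASK

This dolly lies upside down for a check of its four casters, two of which sit loose in worn sockets. Take the casters by the fork one after another and rock them gently side to side in their sockets to feel for play, without leaning hard on one that stands firm; pull out the two loose casters and put them in the red tray. Leave the two sound ones seated and everything else where it is.

Things in the scene. Friction and masses are not known exactly. Their poses are not given: they have to be found in the camera images.
- dolly: A small equipment dolly lying upside down, fixed to the bench: plywood deck 270 x 370 mm and 18 mm thick underneath, on it two hardwood bearers 60 wide x 360 x 46 mm high along its y at x = -70 and +70 mm. Origin: centre of the deck's underside, on the bench; z up. The flat space between the bearers is 80 mm wide.
- socket_1 (a point): Mouth of the round 13 mm caster socket 1 in the bearer, at (-70, 120) mm in the dolly's x, y; centre of its steel flange, 64 mm above the bench, level with the bearer's top. caster_1 stands in it at the start.
- socket_2 (a point): Mouth of the round 13 mm caster socket 2 in the bearer, at (-70, -120) mm in the dolly's x, y; centre of its steel flange, 64 mm above the bench, level with the bearer's top. caster_2 stands in it at the start.
- socket_3 (a point): Mouth of the round 13 mm caster socket 3 in the bearer, at (70, 120) mm in the dolly's x, y; centre of its steel flange, 64 mm above the bench, level with the bearer's top. caster_3 stands in it at the start.
- socket_4 (a point): Mouth of the round 13 mm caster socket 4 in the bearer, at (70, -120) mm in the dolly's x, y; centre of its steel flange, 64 mm above the bench, level with the bearer's top. caster_4 stands in it at the start.
- caster_1: Swivel stem caster, wheel up, 0.34 kg (varies), in socket_1, free to turn. Origin: on the stem axis where its 36 mm crown sits on the flange; z up, y along the axle. Stem 12 mm dia., 44 mm down. Flat fork cheeks, 34 mm over both (y -17 to 17): z 16 to 56 at x -17 to 27; z 52 to 76 at x 0 to 34. Wheel 75 mm dia., 24 wide, axle at x 20, z 62; top z 100. Room all round to grip.
- caster_2: The same, in socket_2. Two of the four, any two, sit in worn sockets; nothing shows it. A loose one tips over the rim of its crown (18 mm from the stem axis, rising up to 3 mm) by 0.17 rad to each side, 10 mm at the axle, under 1 to 2 N there, then meets the worn sleeve; let go, it falls back upright. It lifts straight out with nothing but its weight.
- caster_3: The same, in socket_3. A sound caster is held by a grip ring: it gives about 0.025 rad to each side (1.5 mm at the axle) and then stands hard; 5 N is ample to tell. It cannot be pulled out (about 1 mm of end play).
- caster_4: The same, in socket_4. Fingers set loosely round the fork cheeks, with some 10 mm of slack, can nudge any caster from stop to stop; a hard grip that is kept upright clamps even a loose one so that it cannot tip. The wheels spin stiffly in their forks.
- tray_in (a point): Red sheet-metal reject tray, open on top, 290 x 200 mm outside, 50 mm high, walls 4 mm, fixed to the bench. This point: centre of its inner floor, 4 mm above the bench; x along its long side, y across.
- spare_wheel: Spare caster wheel lying flat on the dolly's deck between the bearers, 72 mm dia., 26 mm thick. Origin: centre of its underside.
- mallet: Rubber mallet with wooden handle, 270 mm long, lying. Leave alone.
- spanner: Steel spanner, 190 mm long, lying. Leave alone.
- driver: Screwdriver with yellow handle, 200 mm long, lying. Leave alone.
- spray: Spray can, 54 mm dia., 170 mm tall, standing; origin under it. Leave alone.
- jar: Glass jar with steel cap, 68 mm dia., 75 mm tall, standing. Leave alone.
- carton: Small cardboard carton 90 x 120 x 60 mm. Leave alone.
There are look-alikes about, which are no part of the job. Leave any pink look-alike of the caster_1 alone.

How it is judged:
On the way:
1. a loose caster is rocked well over (more than 0.07 rad) while its crown is still in its socket (((angle between caster_1's own z axis and vertical above 0.07 rad and distance between caster_1 and socket_1 below 0.006 m) or (angle between caster_2's own z axis and vertical above 0.07 rad and distance between caster_2 and socket_2 below 0.006 m) or (angle between caster_3's own z axis and vertical above 0.07 rad and distance between caster_3 and socket_3 below 0.006 m) or (angle between caster_4's own z axis and vertical above 0.07 rad and distance between caster_4 and socket_4 below 0.006 m))), for 0.05 s.
At the end, for the whole second after the job is handed in: two casters lie in the red tray (origin inside its walls and less than 110 mm above its floor), the other two are seated in their own sockets (origin within 5 mm of the mouth, within 0.06 rad of upright), and all are at rest (((distance between caster_1 and socket_1 above 0.1 m and distance between caster_2 and socket_2 above 0.1 m) or (distance between caster_1 and socket_1 above 0.1 m and distance between caster_3 and socket_3 above 0.1 m) or (distance between caster_1 and socket_1 above 0.1 m and distance between caster_4 and socket_4 above 0.1 m) or (distance between caster_2 and socket_2 above 0.1 m and distance between caster_3 and socket_3 above 0.1 m) or (distance between caster_2 and socket_2 above 0.1 m and distance between caster_4 and socket_4 above 0.1 m) or (distance between caster_3 and socket_3 above 0.1 m and distance between caster_4 and socket_4 above 0.1 m)) and ((x of caster_1 in the frame of tray_in between -0.145 and 0.145 m and y of caster_1 in the frame of tray_in between -0.1 and 0.1 m and z of caster_1 in the frame of tray_in below 0.11 m) or (distance between caster_1 and socket_1 below 0.005 m and angle between caster_1's own z axis and vertical below 0.06 rad)) and ((x of caster_2 in the frame of tray_in between -0.145 and 0.145 m and y of caster_2 in the frame of tray_in between -0.1 and 0.1 m and z of caster_2 in the frame of tray_in below 0.11 m) or (distance between caster_2 and socket_2 below 0.005 m and angle between caster_2's own z axis and vertical below 0.06 rad)) and ((x of caster_3 in the frame of tray_in between -0.145 and 0.145 m and y of caster_3 in the frame of tray_in between -0.1 and 0.1 m and z of caster_3 in the frame of tray_in below 0.11 m) or (distance between caster_3 and socket_3 below 0.005 m and angle between caster_3's own z axis and vertical below 0.06 rad)) and ((x of caster_4 in the frame of tray_in between -0.145 and 0.145 m and y of caster_4 in the frame of tray_in between -0.1 and 0.1 m and z of caster_4 in the frame of tray_in below 0.11 m) or (distance between caster_4 and socket_4 below 0.005 m and angle between caster_4's own z axis and vertical below 0.06 rad)) and linear speed of each of caster_1, caster_2, caster_3, caster_4 below 0.03 m/s); the robot touches nothing.
It fails at once if a caster is forced sideways or down: it bears on the dolly with more than 45 N (some 14 N sideways at the axle) (contact force between any of caster_1, caster_2, caster_3, caster_4 and dolly above 45 N).
It fails at once if a bystander is moved more than 25 mm (distance of any of spare_wheel, mallet, spanner, driver, spray, jar, carton from where it was at the start of the episode above 0.025 m).
It also fails if it takes over 72 s, if anything falls off the work surface, if the arm or the gripper's body presses on something with over 40 N, if the wrist force passes 120 N, or if a joint passes its speed limit or range.

## Working session

There is one attempt and no reset: what is moved stays moved. The work goes in short steps, Python scripts to look and compute and a tool call to move; the robot and the scene stay as the last step left them, time stands still between calls to the robot, and variables do not carry over. Pictures are saved under pics/ and viewed, about 8 in all and at most 12, crops included, and the job is handed in when it is done.

Besides the shell and the picture viewer there is one more tool, called after "Call:" as name(argument=value, ...), one argument or row to a line, values as JSON. servo_tool: Moves the arm, as the interface text tells. Shift numbers are shares of 0.025 m and turn numbers shares of 45 degrees, none past 1 either way. Its arguments: {"type":"object","properties":{"moves":{"type":"array"},"force":{"type":"number"}},"required":["moves"]}

```bash
ls; mkdir -p pics; python3 - <<'E'
from station import r, optics
import cv2,numpy as np
for n in("scene","top"):
    im=optics.get_image(n); cv2.imwrite(f"pics/{n}0.png",im[:,:,::-1])
    c=optics.camera_info(n); print(n,np.round(c["intrinsics"],1).tolist(),np.round(c["extrinsics"],4).tolist())
s=r.get_state(); print(s)
E
```

```text
pics
scene [[382.0, 0.0, 315.6], [0.0, 382.0, 196.2], [0.0, 0.0, 1.0]] [[-0.5548, 0.8319, 0.0132, 0.3571], [0.6665, 0.4539, -0.5914, -0.2533], [-0.498, -0.3193, -0.8063, 1.3908], [0.0, 0.0, 0.0, 1.0]]
top [[388.6, 0.0, 316.2], [0.0, 388.6, 199.7], [0.0, 0.0, 1.0]] [[-0.0263, -0.9995, 0.0155, -0.0905], [-0.9831, 0.023, -0.1815, 0.4776], [0.1811, -0.02, -0.9833, 1.1026], [0.0, 0.0, 0.0, 1.0]]
{'time_s': 0.1, 'qpos': array([1.14939083e+00, 3.13963408e-01, 4.51029290e-02, 1.30356661e+00,
       3.95649367e-05, 1.43122539e+00]), 'joint_velocities': array([-1.78979426e-05, -1.88426942e-03,  3.16503223e-03, -2.60550384e-04,
        2.80843925e-04, -1.69829051e-03]), 'joint_torque': array([ 3.17322985e-03, -4.81723559e+01,  2.99245727e+01,  1.26959640e-02,
       -1.17756422e-04,  1.65278965e-05]), 'tcp_pos': array([0.15977154, 0.55202681, 0.30308047]), 'tcp_rot': array([-1.57053028,  0.0016094 ,  1.28896195]), 'wrist_force': array([-0.64839885, -0.34906768, -0.93410649]), 'ft_torque': array([-0.03782882,  0.0051195 ,  0.00947821]), 'finger_gap': 0.08551071121276516}
```

View pics/top0.png

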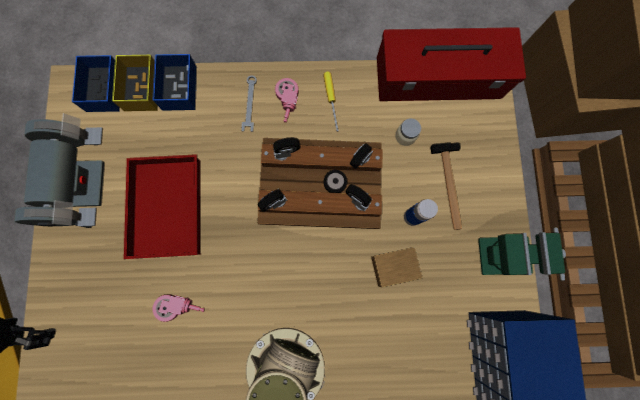

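View pics/scene0.png

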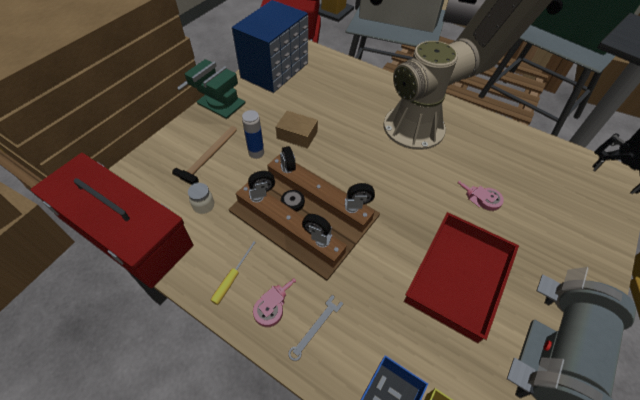

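Top view: red tray ~(162,207), dolly ~(320,183), and casters at (287,148), (361,156), (273,200), (358,197). The pink look-alikes at (287,95) and (178,307) are off the dolly and stay alone. Next, the dolly corners and enlarged crops.

```bash
cat > h.py <<'E'
import cv2,numpy as np
from station import r,optics
def cam(n):
    c=optics.camera_info(n); return np.array(c["intrinsics"]),np.array(c["extrinsics"])
def ray(n,uv,z,C=None):
    K,E=C or cam(n); d=E[:3,:3].T@np.linalg.inv(K)@np.array([*uv,1.]); o=-E[:3,:3].T@E[:3,3]
    return (o+d*(z-o[2])/d[2])
def proj(n,p,C=None):
    K,E=C or cam(n); q=K@(E[:3,:3]@np.asarray(p,float)+E[:3,3]); return q[:2]/q[2]
E
python3 - <<'E'
from h import *
im=cv2.imread("pics/top0.png"); sc=cv2.imread("pics/scene0.png")
a=cv2.resize(im[130:235,250:390],None,fx=5.5,fy=5.5,interpolation=cv2.INTER_CUBIC)
cv2.imwrite("pics/topc.png",a)
b=cv2.resize(sc[135:275,225:385],None,fx=4.2,fy=4.2,interpolation=cv2.INTER_CUBIC)
cv2.imwrite("pics/scc.png",b)
hsv=cv2.cvtColor(im,cv2.COLOR_BGR2HSV)
m=((hsv[...,0]<6)|(hsv[...,0]>174))&(hsv[...,1]>170)&(hsv[...,2]>50)
m=m.astype(np.uint8)*255; m[:140]=0; m[:,230:]=0
c=max(cv2.findContours(m,0,2)[0],key=cv2.contourArea); box=cv2.boxPoints(cv2.minAreaRect(c)); 
print("tray",box,[np.round(ray("top",p,.05)[:2],3) for p in box])
for n,p in[("FL",(263,138)),("b1",(382,143)),("b2",(381,228)),("b3",(258,226))]: print(n,np.round(ray("top",p,.018),3))
E
```

```text
tray [[122.95524 155.61269]
 [195.99867 154.86736]
 [197.04437 257.3465 ]
 [124.00093 258.0918 ]] [array([0.621, 0.469]), array([0.619, 0.253]), array([0.315, 0.241]), array([0.318, 0.447])]
FL [0.679 0.057 0.018]
b1 [ 0.655 -0.312  0.018]
b2 [ 0.389 -0.294  0.018]
b3 [0.404 0.072 0.018]
```

View pics/topc.png

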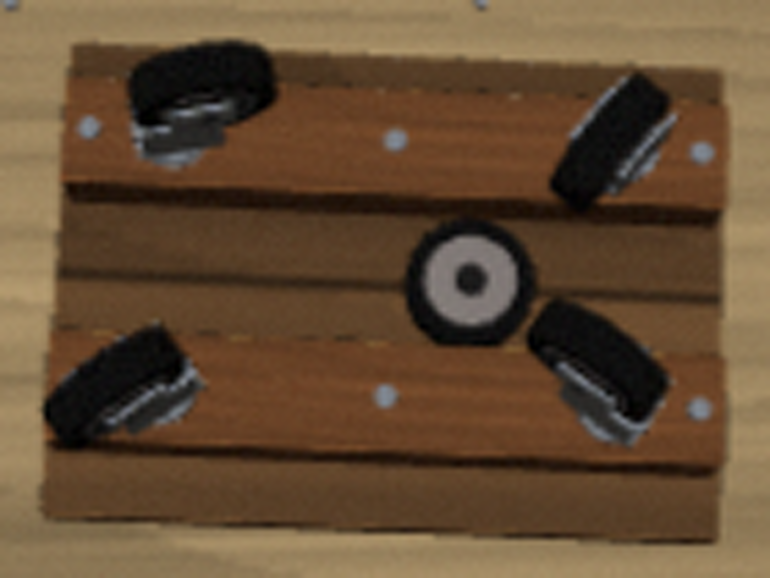

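View pics/scc.png

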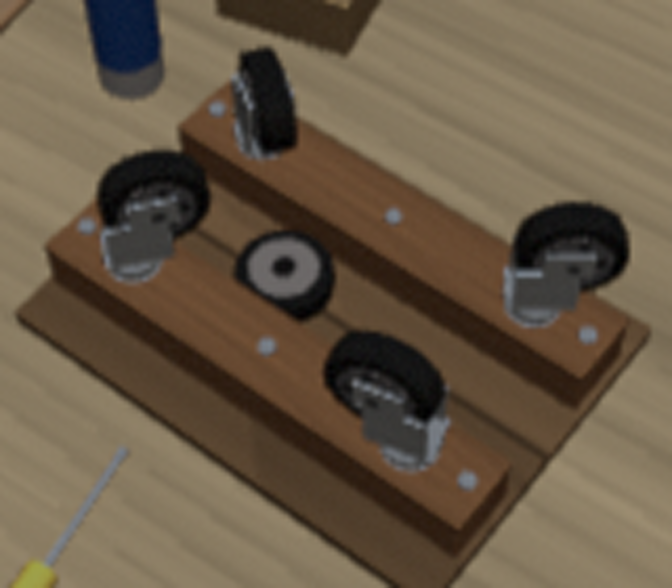

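Crops show four seated black casters at crop px (200,85), (612,140), (115,385), (598,360), all on the bearers. The spare wheel lies flat at (470,283). Next I measure sockets and headings.

```bash
python3 - <<'E'
from h import *
im=cv2.imread("pics/top0.png"); C=cam("top")
print("cam",-C[1][:3,:3].T@C[1][:3,3])
px=lambda u,v:(250+u/5.5,130+v/5.5)
S=np.array([ray("top",px(*p),.066,C)[:2] for p in[(88,127),(396,140),(703,152),(386,397),(700,408)]])
print("screws",S.round(4).tolist())
ctr=(S[1]+S[3])/2; ax=S[0]-S[2]; ax/=np.linalg.norm(ax); ay=ax; axx=np.array([ay[1],-ay[0]])
print("ctr",ctr,"ay",ay,"sep",np.linalg.norm(S[1]-S[3]))
g=im.max(2)
for i,(sx,sy) in enumerate([(-70,120),(-70,-120),(70,120),(70,-120)],1):
    s=ctr+axx*sx/1e3+ay*sy/1e3
    u,v=proj("top",[*s,.126],C).astype(int)
    x0,y0=u-20,v-20
    m=(g[y0:y0+40,x0:x0+40]<45).astype(np.uint8)
    n,l,st,_=cv2.connectedComponentsWithStats(m); k=1+np.argmax(st[1:,4])
    c=np.argwhere(l==k)[:,::-1]+[x0,y0]
    w=np.array([ray("top",p+0.,.135,C)[:2] for p in c]); mu=w.mean(0)
    ev,V=np.linalg.eigh(np.cov((w).T)); d=V[:,1]; 
    if d@(mu-s)<0:d=-d
    print(i,"socket",s.round(4),"wheel",mu.round(4),"n",len(c),"off",((mu-s)*1e3).round(1),"heading",np.degrees(np.arctan2(d[1],d[0])).round(1),"sd",np.sqrt(ev).round(4))
E
```

```text
cam [ 0.26749932 -0.07934299  1.17225494]
screws [[0.6146, 0.0427], [0.6037, -0.1225], [0.5935, -0.2877], [0.4635, -0.1132], [0.4538, -0.2784]]
ctr [ 0.53364533 -0.11786057] ay [0.0636801  0.99797036] sep 0.14050719781067478
1 socket [0.4714 0.0064] wheel [0.4571 0.0222] n 327 off [-14.3  15.8] heading 110.3 sd [0.0166 0.0212]
2 socket [ 0.4561 -0.2332] wheel [ 0.4708 -0.2157] n 291 off [14.6 17.5] heading 52.5 sd [0.0091 0.0208]
3 socket [ 0.6111 -0.0026] wheel [ 0.612  -0.0196] n 351 off [  0.9 -17. ] heading -72.7 sd [0.0136 0.0197]
4 socket [ 0.5959 -0.2421] wheel [ 0.5689 -0.2266] n 344 off [-27.   15.4] heading 151.6 sd [0.018  0.0237]
```

Call:
servo_tool(
  moves=[
    {"dp": [-0.9,-0.06,-1],"rot": [0,0,0],"claw": 1},
    {"dp": [-0.9,-0.06,-1],"rot": [0,0,0],"claw": 1},
    {"dp": [-0.9,-0.06,-1],"rot": [0,0,0],"claw": 1},
    {"dp": [-0.9,-0.06,-1],"rot": [0,0,0],"claw": 1},
    {"dp": [-0.9,-0.06,-1],"rot": [0,0,0],"claw": 1},
  ],
)

```text
time_s: 0.52
tcp_pos: [0.2478, 0.4086, 0.3064]
tcp_rot: [-1.568, 0.006, 1.3]
wrist_force: [1.4, 0.1, 0.2]
finger_gap: 0.0855
```

Call:
servo_tool(
  moves=[
    {"dp": [-0.9,-0.06,-1],"rot": [0,0,0],"claw": 1},
    {"dp": [-0.9,-0.06,-1],"rot": [0,0,0],"claw": 1},
    {"dp": [-0.9,-0.06,-1],"rot": [0,0,0],"claw": 1},
    {"dp": [-0.9,-0.06,-1],"rot": [0,0,0],"claw": 1},
    {"dp": [-0.9,-0.06,-1],"rot": [0,0,0],"claw": 1},
  ],
)

```text
time_s: 0.93
tcp_pos: [0.3397, 0.259, 0.3129]
tcp_rot: [-1.566, 0.008, 1.303]
wrist_force: [0.2, 1.2, -0.0]
finger_gap: 0.0851
```

Call:
servo_tool(
  moves=[
    {"dp": [-0.9,-0.06,-1],"rot": [0,0,0],"claw": 1},
    {"dp": [-0.9,-0.06,-1],"rot": [0,0,0],"claw": 1},
    {"dp": [-0.9,-0.06,-1],"rot": [0,0,0],"claw": 1},
    {"dp": [-0.9,-0.06,-1],"rot": [0,0,0],"claw": 1},
    {"dp": [-0.9,-0.06,-1],"rot": [0,0,0],"claw": 1},
  ],
)

```text
time_s: 1.35
tcp_pos: [0.432, 0.1093, 0.32]
tcp_rot: [-1.564, 0.009, 1.303]
wrist_force: [1.0, -0.1, 0.7]
finger_gap: 0.0854
```

Call:
servo_tool(
  moves=[
    {"dp": [-0.9,-0.06,-1],"rot": [0,0,0],"claw": 1},
    {"dp": [-0.9,-0.06,-1],"rot": [0,0,0],"claw": 1},
    {"dp": [-0.9,-0.06,-1],"rot": [0,0,0],"claw": 1},
    {"dp": [-0.5,0,-0.5],"rot": [0,0,0],"claw": 1},
    {"dp": [0,0,0],"rot": [0,0,0],"claw": 1},
  ],
)

```text
time_s: 1.77
tcp_pos: [0.4997, -0.0023, 0.323]
tcp_rot: [-1.564, 0.01, 1.296]
wrist_force: [-0.5, 0.4, -0.4]
finger_gap: 0.0853
```

```bash
cat > look.py <<'E'
from h import *
import sys,pickle
n=sys.argv[1]; C=cam("wrist"); s=r.get_state(); im=optics.get_image("wrist")[:,:,::-1]
cv2.imwrite(f"pics/{n}.png",im); pickle.dump(C,open(f"pics/{n}.pkl","wb"))
print(s["time_s"],s["tcp_pos"].round(4),s["tcp_rot"].round(3),"cam",(-C[1][:3,:3].T@C[1][:3,3]).round(3))
S={1:(.4714,.0064),2:(.4561,-.2332),3:(.6111,-.0026),4:(.5959,-.2421)}
for k,p in S.items(): print(k,proj("wrist",[*p,.064],C).round())
E
python3 look.py w1
```

```text
1.7667 [ 0.4997 -0.0023  0.323 ] [-1.564  0.01   1.296] cam [0.433 0.017 0.393]
1 [320. 157.]
2 [130. 198.]
3 [342. 262.]
4 [169. 295.]
```

View pics/w1.png

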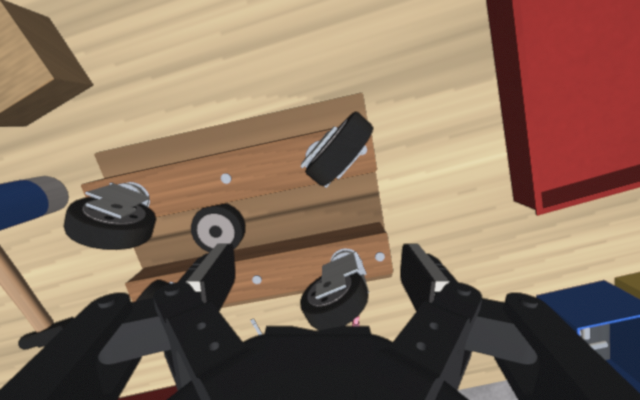

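```bash
python3 - <<'E'
from h import *
import pickle
S={1:(.4714,.0064),2:(.4561,-.2332),3:(.6111,-.0026),4:(.5959,-.2421)}
V={"top":("top0",cam("top")),"scene":("scene0",cam("scene")),"wrist":("w1",pickle.load(open("pics/w1.pkl","rb")))}
def blob(n,k):
    f,C=V[n]; im=cv2.imread(f"pics/{f}.png").astype(int); p=proj(n,[*S[k],.13],C)
    m=((im.max(2)<55)&(im[...,2]-im[...,0]<12)).astype(np.uint8); R=28 if n!="wrist" else 60
    yy,xx=np.mgrid[:400,:640]; m[(xx-p[0])**2+(yy-p[1])**2>R*R]=0
    m=cv2.morphologyEx(m,cv2.MORPH_OPEN,np.ones((2,2),np.uint8))
    _,l,st,_=cv2.connectedComponentsWithStats(m); j=1+np.argmax(st[1:,4])
    c=np.argwhere(l==j)[:,::-1].astype(np.int32); h=cv2.convexHull(c); M=cv2.moments(h)
    return np.array([M["m10"],M["m01"]])/M["m00"],h[:,0],C,M["m00"]
for k in S:
    A=[];b=[];t=""
    for n in("top","scene")+(("wrist",) if k in(1,2) else ()):
        u,h,(K,E),a=blob(n,k); P=K@E[:3]; t+=f"{n}{u.round(1)}A{a:.0f} "
        for i in(0,1): q=P[i]-u[i]*P[2]; q=q/np.linalg.norm(q[:3]); A.append(q[:3]);b.append(-q[3])
        if n=="top":
            w=np.array([ray("top",x+0.,.13,(K,E))[:2] for x in h]); (_,sz,an)=cv2.minAreaRect((w*1e3).astype(np.float32)); bx=cv2.boxPoints((_,sz,an)); e=max(bx[1]-bx[0],bx[2]-bx[1],key=np.linalg.norm)
            t+=f"rect {np.round(sz)} dir {np.degrees(np.arctan2(e[1],e[0])):.0f} "
    X,res,_,_=np.linalg.lstsq(np.array(A),np.array(b),rcond=None); d=X[:2]-S[k]
    print(k,t,X.round(4),"off mm",(d*1e3).round(1),"heading",np.degrees(np.arctan2(d[1],d[0])).round(),"res",res)
E
```

```text
1 top[271.2 200.9]A282 rect [33. 72.] dir -54 scene[361.8 194. ]A392 wrist[339.6 151.7]A2028  [0.4618 0.0264 0.1227] off mm [-9.6 20. ] heading 116.0 res [3.52992419e-05]
2 top[359.4 195.9]A276 rect [71. 33.] dir 52 scene[289.3 159.6]A210 wrist[107.1 224. ]A3418  [ 0.4695 -0.2172  0.1242] off mm [13.4 16. ] heading 50.0 res [7.10305965e-05]
3 top[286.7 148. ]A374 rect [51. 72.] dir -81 scene[317.2 225.2]A392  [ 0.6114 -0.02    0.118 ] off mm [  0.3 -17.4] heading -89.0 res [4.50534738e-06]
4 top[361.3 156.9]A242 rect [31. 77.] dir -33 scene[262.4 181.6]A386  [ 0.5793 -0.2284  0.1202] off mm [-16.6  13.7] heading 140.0 res [1.52372341e-05]
```

Call:
servo_tool(
  moves=[
    {"dp": [0,0,0.2],"rot": [0,0.159,0],"claw": 1},
    {"dp": [0,0,0.2],"rot": [0,0.159,0],"claw": 1},
    {"dp": [0,0,0.2],"rot": [0,0.159,0],"claw": 1},
    {"dp": [0,0,0.2],"rot": [0,0.159,0],"claw": 1},
    {"dp": [0,0,0.2],"rot": [0,0.159,0],"claw": 1},
  ],
)

```text
time_s: 2.23
tcp_pos: [0.4737, 0.0146, 0.3209]
tcp_rot: [-1.564, 0.016, 0.67]
wrist_force: [0.4, 0.4, 0.3]
finger_gap: 0.0852
```

Call:
servo_tool(
  moves=[
    {"dp": [0,0,0],"rot": [0,0.14,0],"claw": 1},
    {"dp": [0,0.8,0],"rot": [0,0,0],"claw": 1},
    {"dp": [0,0.8,0],"rot": [0,0,0],"claw": 1},
    {"dp": [0,0.5,0],"rot": [0,0,0],"claw": 1},
    {"dp": [0,0,0],"rot": [0,0,0],"claw": 1},
  ],
)

```text
time_s: 2.65
tcp_pos: [0.4674, 0.0217, 0.2676]
tcp_rot: [-1.563, 0.016, 0.557]
wrist_force: [-0.7, -0.2, -0.6]
finger_gap: 0.0853
```

```bash
cat > st.py <<'E'
from h import *
import sys
# target: caster k, offset along heading mm -> remaining move in tool shares
S={1:(.4714,.0064,122),2:(.4561,-.2332,51),3:(.6111,-.0026,-83),4:(.5959,-.2421,145)}
from scipy.spatial.transform import Rotation as Ro
s=r.get_state(); R=Ro.from_euler("xyz",s["tcp_rot"]).as_matrix()
print("t",round(s["time_s"],2),s["tcp_pos"].round(4),"yaw",np.degrees(s["tcp_rot"][2]).round(1),"F tool",(R.T@s["wrist_force"]).round(1),"T",s["ft_torque"].round(2),"gap",s["finger_gap"].round(4))
if len(sys.argv)>1:
    x,y,h=S[int(sys.argv[1])]; o=float(sys.argv[2])/1e3; z=float(sys.argv[3]); h=np.radians(h)
    d=np.array([x+o*np.cos(h),y+o*np.sin(h),z])-s["tcp_pos"]
    print("dp mm tool",(R.T@d*1e3).round(1),"shares",(R.T@d/.025).round(2))
E
python3 st.py 1 3 .172; python3 look.py w2
```

```text
2.65 [0.4674 0.0217 0.2676] [-1.563  0.016  0.557] cam [0.431 0.081 0.338]
1 [317. 207.]
2 [203. 359.]
3 [420. 278.]
4 [297. 411.]Traceback (most recent call last):
  File "st.py", line 7, in <module>
    print("t",round(s["time_s"],2),s["tcp_pos"].round(4),"yaw",np.degrees(s["tcp_rot"][2]).round(1),"F tool",(R.T@s["wrist_force"]).round(1),"T",s["ft_torque"].round(2),"gap",s["finger_gap"].round(4))
                                                                                                                                                                               ^^^^^^^^^^^^^^^^^^^^^
AttributeError: 'float' object has no attribute 'round'
```

View pics/w2.png

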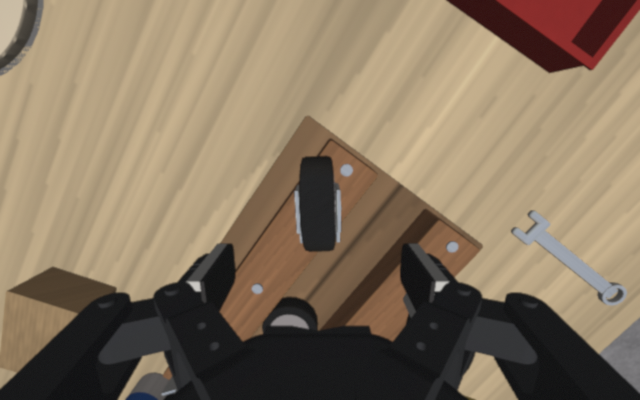

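The wheel at (318,203) stands upright in the picture with both cheeks showing evenly, so the jaw heading fits caster 1.

```bash
sed -i 's/s\["finger_gap"\].round(4)/round(s["finger_gap"],4)/' st.py; python3 st.py 1 3 .172
```

```text
t 2.7 [0.4676 0.0217 0.2686] yaw 31.9 F tool [0.4 1.  0.3] T [0.04 0.02 0.04] gap 0.0854
dp mm tool [ -3.3  96.6 -12.7] shares [-0.13  3.86 -0.51]
```

Call:
servo_tool(
  moves=[
    {"dp": [-0.13,0.5,-0.5],"rot": [0,0,0],"claw": 1},
    {"dp": [0,0.9,0],"rot": [0,0,0],"claw": 1},
    {"dp": [0,0.9,0],"rot": [0,0,0],"claw": 1},
    {"dp": [0,0.9,0],"rot": [0,0,0],"claw": 1},
    {"dp": [0,0.6,0],"rot": [0,0,0],"claw": 0.8},
  ],
)

```text
time_s: 3.12
tcp_pos: [0.4733, 0.0118, 0.1792]
tcp_rot: [-1.572, 0.005, 0.562]
wrist_force: [-0.9, 0.5, -0.2]
finger_gap: 0.0758
```

Call:
servo_tool(
  moves=[
    {"dp": [0,0.1,0],"rot": [0,0,0],"claw": 0.7},
    {"dp": [0,0,0],"rot": [0,0,0],"claw": 0.6},
    {"dp": [0,0,0],"rot": [0,0,0],"claw": 0.55},
    {"dp": [0,0,0],"rot": [0,0,0],"claw": 0.55},
    {"dp": [0,0,0],"rot": [0,0,0],"claw": 0.55},
  ],
  force=20,
)

```text
time_s: 3.53
tcp_pos: [0.473, 0.0135, 0.1787]
tcp_rot: [-1.571, 0.005, 0.565]
wrist_force: [0.8, 0.5, 0.0]
finger_gap: 0.0469
```

```bash
python3 st.py 1 3 .172
```

```text
t 3.53 [0.473  0.0135 0.1787] yaw 32.4 F tool [ 1. -0. -0.] T [ 0.04  0.01 -0.04] gap 0.0469
dp mm tool [-5.2  6.7 -2.1] shares [-0.21  0.27 -0.09]
```

Call:
servo_tool(
  moves=[
    {"dp": [-0.08,0.06,0],"rot": [0,0,0],"claw": 0.52},
    {"dp": [-0.08,0.06,0],"rot": [0,0,0],"claw": 0.52},
    {"dp": [-0.08,0.06,0],"rot": [0,0,0],"claw": 0.52},
    {"dp": [0,0,0],"rot": [0,0,0],"claw": 0.52},
    {"dp": [0,0,0],"rot": [0,0,0],"claw": 0.52},
  ],
)

```text
time_s: 3.95
tcp_pos: [0.4692, 0.0097, 0.1768]
tcp_rot: [-1.575, 0.001, 0.565]
wrist_force: [-0.3, -0.1, 0.3]
finger_gap: 0.0441
```

```bash
python3 st.py 1 3 .172
```

```text
t 3.95 [0.4692 0.0097 0.1768] yaw 32.4 F tool [-0.3 -0.3  0.1] T [-0.03  0.02 -0.  ] gap 0.0441
dp mm tool [ 0.1  4.8 -1. ] shares [ 0.01  0.19 -0.04]
```

Call:
servo_tool(
  moves=[
    {"dp": [0.04,0.1,0],"rot": [0,0,0],"claw": 0.52},
    {"dp": [0.04,0.1,0],"rot": [0,0,0],"claw": 0.52},
    {"dp": [0.04,0,0],"rot": [0,0,0],"claw": 0.52},
    {"dp": [0.04,0,0],"rot": [0,0,0],"claw": 0.52},
    {"dp": [0.04,0,0],"rot": [0,0,0],"claw": 0.52},
  ],
)

```text
time_s: 4.37
tcp_pos: [0.4735, 0.0124, 0.1709]
tcp_rot: [-1.574, 0.001, 0.564]
wrist_force: [0.1, -0.2, 0.6]
finger_gap: 0.0447
```

```bash
python3 st.py 1 3 .172
```

```text
t 4.37 [0.4735 0.0124 0.1709] yaw 32.3 F tool [-0.  -0.6 -0.2] T [ 0.01 -0.02  0.05] gap 0.0447
dp mm tool [-5.  -1.1 -1. ] shares [-0.2  -0.04 -0.04]
```

Call:
servo_tool(
  moves=[
    {"dp": [0.04,0,0],"rot": [0,0,0],"claw": 0.52},
    {"dp": [0.04,0,0],"rot": [0,0,0],"claw": 0.52},
    {"dp": [0.04,0,0],"rot": [0,0,0],"claw": 0.52},
    {"dp": [0.04,0,0],"rot": [0,0,0],"claw": 0.52},
    {"dp": [0.04,0,0],"rot": [0,0,0],"claw": 0.52},
  ],
)

```text
time_s: 4.78
tcp_pos: [0.4772, 0.0153, 0.1707]
tcp_rot: [-1.574, 0.004, 0.565]
wrist_force: [-3.1, -1.9, 1.8]
finger_gap: 0.0443
```

```bash
python3 st.py 1 3 .172
```

```text
t 4.78 [0.4772 0.0153 0.1707] yaw 32.3 F tool [-3.6 -1.8  0. ] T [-0.31  0.68  0.08] gap 0.0443
dp mm tool [-9.7 -1.3 -1.4] shares [-0.39 -0.05 -0.05]
```

Call:
servo_tool(
  moves=[
    {"dp": [0.03,0,0],"rot": [0,0,0],"claw": 0.52},
    {"dp": [0.03,0,0],"rot": [0,0,0],"claw": 0.52},
    {"dp": [0.03,0,0],"rot": [0,0,0],"claw": 0.52},
    {"dp": [0,0,0],"rot": [0,0,0],"claw": 0.52},
    {"dp": [0,0,0],"rot": [0,0,0],"claw": 0.52},
  ],
)

```text
time_s: 5.2
tcp_pos: [0.4778, 0.0162, 0.1705]
tcp_rot: [-1.573, 0.008, 0.564]
wrist_force: [-1.7, -0.6, 1.4]
finger_gap: 0.0442
```

```bash
python3 st.py 1 3 .172
```

```text
t 5.2 [0.4778 0.0162 0.1705] yaw 32.3 F tool [-1.7 -1.4  0.4] T [-0.29  0.51  0.01] gap 0.0442
dp mm tool [-10.6  -1.4  -1.8] shares [-0.43 -0.06 -0.07]
```

Call:
servo_tool(
  moves=[
    {"dp": [-0.1,0,0],"rot": [0,0,0],"claw": 0.52},
    {"dp": [-0.1,0,0],"rot": [0,0,0],"claw": 0.52},
    {"dp": [-0.1,0,0],"rot": [0,0,0],"claw": 0.52},
    {"dp": [-0.04,0,0],"rot": [0,0,0],"claw": 0.52},
    {"dp": [-0.04,0,0],"rot": [0,0,0],"claw": 0.52},
  ],
)

```text
time_s: 5.62
tcp_pos: [0.4713, 0.0112, 0.1709]
tcp_rot: [-1.574, 0.002, 0.565]
wrist_force: [0.5, 0.9, -0.3]
finger_gap: 0.0446
```

```bash
python3 st.py 1 3 .172
```

```text
t 5.62 [0.4713 0.0112 0.1709] yaw 32.4 F tool [1.  0.2 0.5] T [ 0.03  0.05 -0.04] gap 0.0446
dp mm tool [-2.5 -1.1 -1.1] shares [-0.1  -0.04 -0.05]
```

Call:
servo_tool(
  moves=[
    {"dp": [-0.04,0,0],"rot": [0,0,0],"claw": 0.52},
    {"dp": [-0.04,0,0],"rot": [0,0,0],"claw": 0.52},
    {"dp": [-0.04,0,0],"rot": [0,0,0],"claw": 0.52},
    {"dp": [-0.03,0,0],"rot": [0,0,0],"claw": 0.52},
    {"dp": [-0.03,0,0],"rot": [0,0,0],"claw": 0.52},
  ],
)

```text
time_s: 6.03
tcp_pos: [0.4678, 0.0086, 0.1712]
tcp_rot: [-1.575, 0.0, 0.565]
wrist_force: [1.6, 1.4, 0.6]
finger_gap: 0.0446
```

```bash
python3 st.py 1 3 .172
```

```text
t 6.03 [0.4678 0.0086 0.1712] yaw 32.4 F tool [ 2.1 -0.6  0.3] T [ 0.24 -0.31  0.03] gap 0.0446
dp mm tool [ 1.8 -0.8 -0.8] shares [ 0.07 -0.03 -0.03]
```

Call:
servo_tool(
  moves=[
    {"dp": [-0.04,0,0],"rot": [0,0,0],"claw": 0.52},
    {"dp": [-0.04,0,0],"rot": [0,0,0],"claw": 0.52},
    {"dp": [-0.04,0,0],"rot": [0,0,0],"claw": 0.52},
    {"dp": [-0.04,0,0],"rot": [0,0,0],"claw": 0.52},
    {"dp": [-0.04,0,0],"rot": [0,0,0],"claw": 0.52},
  ],
)

```text
time_s: 6.45
tcp_pos: [0.4657, 0.0067, 0.1722]
tcp_rot: [-1.575, -0.006, 0.566]
wrist_force: [2.9, 3.2, -0.4]
finger_gap: 0.0445
```

```bash
python3 st.py 1 3 .172
```

```text
t 6.45 [0.4657 0.0067 0.1722] yaw 32.4 F tool [4.1 0.4 1.2] T [ 0.65 -0.63 -0.03] gap 0.0445
dp mm tool [ 4.7  0.3 -0.3] shares [ 0.19  0.01 -0.01]
```

Call:
servo_tool(
  moves=[
    {"dp": [0.15,-0.2,0],"rot": [0,0,0],"claw": 0.9},
    {"dp": [0,-0.8,0],"rot": [0,0,0],"claw": 1},
    {"dp": [0,-1,0],"rot": [0,0,0],"claw": 1},
    {"dp": [0,-1,0],"rot": [0,0,0],"claw": 1},
    {"dp": [0,-0.4,0],"rot": [0,0,0],"claw": 1},
  ],
)

```text
time_s: 6.87
tcp_pos: [0.4636, 0.0083, 0.257]
tcp_rot: [-1.569, 0.008, 0.564]
wrist_force: [-0.1, 0.5, 0.3]
finger_gap: 0.0852
```

Call:
servo_tool(
  moves=[
    {"dp": [0.9,0,-0.6],"rot": [0,0.159,0],"claw": 1},
    {"dp": [0.9,0,-0.5],"rot": [0,0.159,0],"claw": 1},
    {"dp": [0.9,0,-0.4],"rot": [0,0.159,0],"claw": 1},
    {"dp": [0.9,0,-0.2],"rot": [0,0.09,0],"claw": 1},
    {"dp": [0.9,0,-0.2],"rot": [0,0,0],"claw": 1},
  ],
)

```text
time_s: 7.28
tcp_pos: [0.5863, -0.0006, 0.2623]
tcp_rot: [-1.579, 0.01, 0.103]
wrist_force: [-0.5, 0.1, 0.6]
finger_gap: 0.085
```

Call:
servo_tool(
  moves=[
    {"dp": [0.6,0,-0.2],"rot": [0,0,0],"claw": 1},
    {"dp": [0,0,0],"rot": [0,0,0],"claw": 1},
    {"dp": [0,0,0],"rot": [0,0,0],"claw": 1},
    {"dp": [0,0,0],"rot": [0,0,0],"claw": 1},
    {"dp": [0,0,0],"rot": [0,0,0],"claw": 1},
  ],
)

```text
time_s: 7.7
tcp_pos: [0.6037, -0.0052, 0.2604]
tcp_rot: [-1.581, 0.016, 0.102]
wrist_force: [0.1, 1.1, -0.3]
finger_gap: 0.0852
```

```bash
python3 st.py 3 3 .172; python3 look.py w3
```

```text
t 7.7 [ 0.6037 -0.0052  0.2604] yaw 5.8 F tool [0.2 0.3 1.1] T [ 0.02  0.02 -0.04] gap 0.0852
dp mm tool [ 9.  88.2 -0.2] shares [ 0.36  3.53 -0.01]
7.7 [ 0.6037 -0.0052  0.2604] [-1.581  0.016  0.102] cam [0.597 0.065 0.329]
1 [187. 165.]
2 [180. 360.]
3 [329. 189.]
4 [295. 376.]
```

View pics/w3.png

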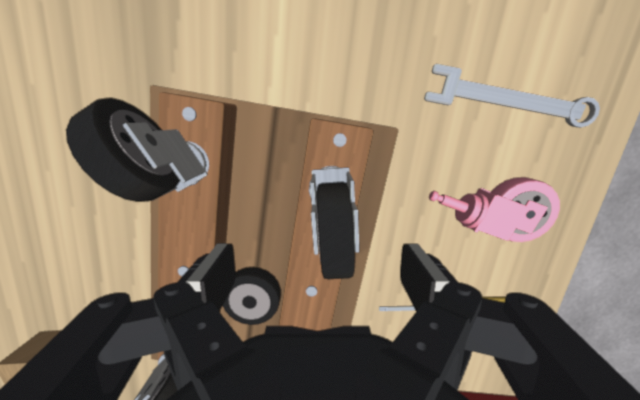

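Caster 3's wheel at (336,230) is about 4° off the jaw axis and its crown is at (330,175). I correct the yaw and descend.

Call:
servo_tool(
  moves=[
    {"dp": [0.38,0.4,0],"rot": [0,-0.08,0],"claw": 1},
    {"dp": [0,0.9,0],"rot": [0,0,0],"claw": 1},
    {"dp": [0,0.9,0],"rot": [0,0,0],"claw": 1},
    {"dp": [0,0.9,0],"rot": [0,0,0],"claw": 0.8},
    {"dp": [0,0.4,0],"rot": [0,0,0],"claw": 0.7},
  ],
)

```text
time_s: 8.17
tcp_pos: [0.6105, -0.0048, 0.1765]
tcp_rot: [-1.583, 0.008, 0.168]
wrist_force: [-0.8, 1.3, -1.0]
finger_gap: 0.0642
```

```bash
python3 st.py 3 3 .172
```

```text
t 8.17 [ 0.6105 -0.0048  0.1765] yaw 9.7 F tool [-0.6  1.   1.4] T [ 0.05  0.02 -0.01] gap 0.0642
dp mm tool [ 0.8  4.5 -0.9] shares [ 0.03  0.18 -0.04]
```

Call:
servo_tool(
  moves=[
    {"dp": [0.1,0.12,0],"rot": [0,0,0],"claw": 0.6},
    {"dp": [0,0,0],"rot": [0,0,0],"claw": 0.52},
    {"dp": [0,0,0],"rot": [0,0,0],"claw": 0.52},
    {"dp": [0,0,0],"rot": [0,0,0],"claw": 0.52},
    {"dp": [0.04,0,0],"rot": [0,0,0],"claw": 0.52},
  ],
)

```text
time_s: 8.58
tcp_pos: [0.6122, -0.0038, 0.1746]
tcp_rot: [-1.583, 0.01, 0.169]
wrist_force: [0.5, -0.2, -0.2]
finger_gap: 0.0444
```

```bash
python3 st.py 3 3 .172
```

```text
t 8.58 [ 0.6122 -0.0038  0.1746] yaw 9.7 F tool [ 0.4  0.2 -0.3] T [-0.03  0.02 -0.02] gap 0.0444
dp mm tool [-1.   2.6 -1.6] shares [-0.04  0.1  -0.07]
```

Call:
servo_tool(
  moves=[
    {"dp": [0.04,0,0],"rot": [0,0,0],"claw": 0.52},
    {"dp": [0.04,0,0],"rot": [0,0,0],"claw": 0.52},
    {"dp": [0.04,0,0],"rot": [0,0,0],"claw": 0.52},
    {"dp": [0.04,0,0],"rot": [0,0,0],"claw": 0.52},
    {"dp": [0.04,0,0],"rot": [0,0,0],"claw": 0.52},
  ],
)

```text
time_s: 9.0
tcp_pos: [0.6196, -0.0031, 0.1782]
tcp_rot: [-1.585, 0.004, 0.169]
wrist_force: [-1.0, 0.1, 0.2]
finger_gap: 0.0443
```

```bash
python3 st.py 3 3 .172
```

```text
t 9.0 [ 0.6196 -0.0031  0.1782] yaw 9.7 F tool [-1.  -0.2  0.3] T [-0.08  0.15  0.01] gap 0.0443
dp mm tool [-8.4  6.2 -1. ] shares [-0.34  0.25 -0.04]
```

Call:
servo_tool(
  moves=[
    {"dp": [0.04,0,0],"rot": [0,0,0],"claw": 0.52},
    {"dp": [0.04,0,0],"rot": [0,0,0],"claw": 0.52},
    {"dp": [0.04,0,0],"rot": [0,0,0],"claw": 0.52},
    {"dp": [0.04,0,0],"rot": [0,0,0],"claw": 0.52},
    {"dp": [0.04,0,0],"rot": [0,0,0],"claw": 0.52},
  ],
)

```text
time_s: 9.42
tcp_pos: [0.6233, -0.0026, 0.1779]
tcp_rot: [-1.585, 0.009, 0.168]
wrist_force: [-1.7, -0.6, 2.0]
finger_gap: 0.0442
```

```bash
python3 st.py 3 3 .172
```

```text
t 9.42 [ 0.6233 -0.0026  0.1779] yaw 9.6 F tool [-1.8 -2.  -0.4] T [-0.15  0.41 -0.05] gap 0.0442
dp mm tool [-12.1   6.   -0.9] shares [-0.48  0.24 -0.04]
```

Call:
servo_tool(
  moves=[
    {"dp": [0.04,0,0],"rot": [0,0,0],"claw": 0.52},
    {"dp": [0.04,0,0],"rot": [0,0,0],"claw": 0.52},
    {"dp": [0.04,0,0],"rot": [0,0,0],"claw": 0.52},
    {"dp": [0.04,0,0],"rot": [0,0,0],"claw": 0.52},
    {"dp": [0.04,0,0],"rot": [0,0,0],"claw": 0.52},
  ],
)

```text
time_s: 9.83
tcp_pos: [0.6276, -0.0019, 0.1781]
tcp_rot: [-1.586, 0.011, 0.168]
wrist_force: [-4.4, -0.7, 5.1]
finger_gap: 0.0443
```

```bash
python3 st.py 3 3 .172
```

```text
t 9.83 [ 0.6276 -0.0019  0.1781] yaw 9.6 F tool [-4.5 -5.1  0. ] T [-0.24  0.95 -0.03] gap 0.0443
dp mm tool [-16.4   6.3  -0.8] shares [-0.66  0.25 -0.03]
```

Call:
servo_tool(
  moves=[
    {"dp": [-0.12,0,0],"rot": [0,0,0],"claw": 0.52},
    {"dp": [-0.12,0,0],"rot": [0,0,0],"claw": 0.52},
    {"dp": [-0.12,0,0],"rot": [0,0,0],"claw": 0.52},
    {"dp": [-0.12,0,0],"rot": [0,0,0],"claw": 0.52},
    {"dp": [-0.12,0,0],"rot": [0,0,0],"claw": 0.52},
  ],
)

```text
time_s: 10.25
tcp_pos: [0.6141, -0.004, 0.1776]
tcp_rot: [-1.585, 0.006, 0.169]
wrist_force: [0.4, 0.2, 0.3]
finger_gap: 0.0443
```

Call:
servo_tool(
  moves=[
    {"dp": [-0.04,0.03,0],"rot": [0,0,0],"claw": 0.52},
    {"dp": [-0.04,0.03,0],"rot": [0,0,0],"claw": 0.52},
    {"dp": [-0.04,0.03,0],"rot": [0,0,0],"claw": 0.52},
    {"dp": [-0.04,0,0],"rot": [0,0,0],"claw": 0.52},
    {"dp": [-0.04,0,0],"rot": [0,0,0],"claw": 0.52},
  ],
)

```text
time_s: 10.67
tcp_pos: [0.6091, -0.005, 0.1756]
tcp_rot: [-1.585, 0.003, 0.169]
wrist_force: [2.6, 0.4, 0.8]
finger_gap: 0.0444
```

```bash
python3 st.py 3 3 .172
```

```text
t 10.67 [ 0.6091 -0.005   0.1756] yaw 9.7 F tool [ 2.6 -0.8 -0.1] T [ 0.02 -0.42 -0.03] gap 0.0444
dp mm tool [ 2.3  3.6 -0.9] shares [ 0.09  0.15 -0.04]
```

Call:
servo_tool(
  moves=[
    {"dp": [-0.04,0,0],"rot": [0,0,0],"claw": 0.52},
    {"dp": [-0.04,0,0],"rot": [0,0,0],"claw": 0.52},
    {"dp": [-0.04,0,0],"rot": [0,0,0],"claw": 0.52},
    {"dp": [-0.04,0,0],"rot": [0,0,0],"claw": 0.52},
    {"dp": [-0.04,0,0],"rot": [0,0,0],"claw": 0.52},
  ],
)

```text
time_s: 11.08
tcp_pos: [0.6062, -0.006, 0.1771]
tcp_rot: [-1.586, -0.003, 0.169]
wrist_force: [2.6, -0.0, 0.9]
finger_gap: 0.0443
```

```bash
python3 st.py 3 3 .172
```

```text
t 11.08 [ 0.6062 -0.006   0.1771] yaw 9.7 F tool [ 2.6 -0.8 -0.5] T [ 0.02 -0.49 -0.04] gap 0.0443
dp mm tool [ 5.2  5.1 -0.4] shares [ 0.21  0.2  -0.01]
```

Call:
servo_tool(
  moves=[
    {"dp": [-0.06,0,0],"rot": [0,0,0],"claw": 0.52},
    {"dp": [-0.06,0,0],"rot": [0,0,0],"claw": 0.52},
    {"dp": [-0.06,0,0],"rot": [0,0,0],"claw": 0.52},
    {"dp": [-0.06,0,0],"rot": [0,0,0],"claw": 0.52},
    {"dp": [-0.06,0,0],"rot": [0,0,0],"claw": 0.52},
  ],
)

```text
time_s: 11.5
tcp_pos: [0.6009, -0.0076, 0.1794]
tcp_rot: [-1.588, -0.01, 0.169]
wrist_force: [3.5, 0.3, 2.2]
finger_gap: 0.0446
```

```bash
python3 st.py 3 3 .172; python3 look.py w4
```

```text
t 11.5 [ 0.6009 -0.0076  0.1794] yaw 9.7 F tool [ 3.5 -2.2 -0.3] T [ 0.06 -0.68 -0.05] gap 0.0446
dp mm tool [10.7  7.5  0.4] shares [0.43 0.3  0.02]
11.5 [ 0.6009 -0.0076  0.1794] [-1.588 -0.01   0.169] cam [0.588 0.062 0.248]
1 [128. 170.]
2 [118. 425.]
3 [332. 215.]
4 [270. 448.]
```

View pics/w4.png

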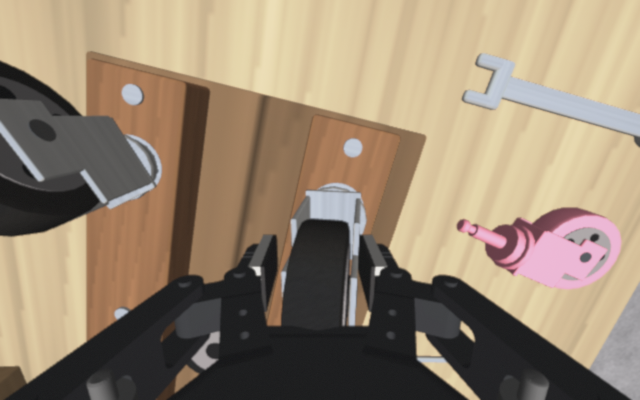

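Rocking travel on caster 3 totals about 27 mm at 2–4 N, and the picture shows its fork leaning left of the crown at (337,190). Caster 1 gave only 15 mm, so caster 3 is loose. I centre, grip and lift it.

Call:
servo_tool(
  moves=[
    {"dp": [0.12,0.05,0],"rot": [0,0,0],"claw": 0.52},
    {"dp": [0.12,0.05,0],"rot": [0,0,0],"claw": 0.52},
    {"dp": [0.12,0.05,0],"rot": [0,0,0],"claw": 0.52},
    {"dp": [0.12,0.05,0],"rot": [0,0,0],"claw": 0.52},
    {"dp": [0.06,0.05,0],"rot": [0,0,0],"claw": 0.52},
  ],
)

```text
time_s: 11.97
tcp_pos: [0.6114, -0.0051, 0.1705]
tcp_rot: [-1.586, -0.001, 0.168]
wrist_force: [-0.4, 0.3, -0.2]
finger_gap: 0.0444
```

```bash
python3 st.py 3 3 .172
```

```text
t 11.97 [ 0.6114 -0.0051  0.1705] yaw 9.7 F tool [-0.3  0.2  0.3] T [-0.01  0.01 -0.02] gap 0.0444
dp mm tool [ 0.  -1.5 -0.5] shares [ 0.   -0.06 -0.02]
```

Call:
servo_tool(
  moves=[
    {"dp": [0,0,0],"rot": [0,0,0],"claw": 0.45},
    {"dp": [0,0,0],"rot": [0,0,0],"claw": 0.4},
    {"dp": [0,0,0],"rot": [0,0,0],"claw": 0.2},
    {"dp": [0,0,0],"rot": [0,0,0],"claw": 0.1},
    {"dp": [0,0,0],"rot": [0,0,0],"claw": 0.1},
  ],
  force=40,
)

```text
time_s: 12.38
tcp_pos: [0.6123, -0.0048, 0.1694]
tcp_rot: [-1.585, -0.0, 0.169]
wrist_force: [2.2, -0.1, -0.8]
finger_gap: 0.0338
```

```bash
python3 st.py 3 3 .172
```

```text
t 12.38 [ 0.6123 -0.0048  0.1694] yaw 9.7 F tool [ 2.2  0.8 -0.4] T [ 0.11 -0.41 -0.03] gap 0.0338
dp mm tool [-1.  -2.6 -0.7] shares [-0.04 -0.1  -0.03]
```

Gripped, gap 34 mm. I lift gently first and check the force.

Call:
servo_tool(
  moves=[
    {"dp": [0,-0.1,0],"rot": [0,0,0],"claw": 0.1},
    {"dp": [0,-0.1,0],"rot": [0,0,0],"claw": 0.1},
    {"dp": [0,-0.1,0],"rot": [0,0,0],"claw": 0.1},
    {"dp": [0,-0.1,0],"rot": [0,0,0],"claw": 0.1},
    {"dp": [0,-0.1,0],"rot": [0,0,0],"claw": 0.1},
  ],
)

```text
time_s: 12.8
tcp_pos: [0.6122, -0.0048, 0.18]
tcp_rot: [-1.585, 0.001, 0.168]
wrist_force: [3.8, 0.3, -5.5]
finger_gap: 0.0339
```

Call:
servo_tool(
  moves=[
    {"dp": [0,-0.4,0],"rot": [0,0,0],"claw": 0.1},
    {"dp": [0,-0.5,0],"rot": [0,0,0],"claw": 0.1},
    {"dp": [0,-0.5,0],"rot": [0,0,0],"claw": 0.1},
    {"dp": [0,-0.6,0],"rot": [0,0,0],"claw": 0.1},
    {"dp": [0,-0.6,0],"rot": [0,0,0],"claw": 0.1},
  ],
)

```text
time_s: 13.22
tcp_pos: [0.6091, -0.0041, 0.2434]
tcp_rot: [-1.583, 0.012, 0.168]
wrist_force: [1.5, 1.0, -3.1]
finger_gap: 0.0336
```

```bash
python3 st.py 3 3 .172
```

```text
t 13.22 [ 0.6091 -0.0041  0.2434] yaw 9.6 F tool [1.6 3.  0.7] T [ 0.   -0.08  0.01] gap 0.0336
dp mm tool [ 2.9 71.4 -0.9] shares [ 0.12  2.85 -0.04]
```

Call:
servo_tool(
  moves=[
    {"dp": [-0.4,-0.15,0.9],"rot": [0,0,0],"claw": 0.1},
    {"dp": [-0.44,-0.15,0.98],"rot": [0,0,0],"claw": 0.1},
    {"dp": [-0.44,-0.15,0.98],"rot": [0,0,0],"claw": 0.1},
    {"dp": [-0.44,-0.15,0.98],"rot": [0,0,0],"claw": 0.1},
    {"dp": [-0.44,-0.15,0.98],"rot": [0,0,0],"claw": 0.1},
  ],
)

```text
time_s: 13.63
tcp_pos: [0.532, 0.1042, 0.2647]
tcp_rot: [-1.585, 0.018, 0.159]
wrist_force: [0.1, 0.5, -2.9]
finger_gap: 0.0334
```

Call:
servo_tool(
  moves=[
    {"dp": [-0.44,0,0.98],"rot": [0,0,0],"claw": 0.1},
    {"dp": [-0.44,0,0.98],"rot": [0,0,0],"claw": 0.1},
    {"dp": [-0.44,0,0.98],"rot": [0,0,0],"claw": 0.1},
    {"dp": [-0.44,0,0.98],"rot": [0,0,0],"claw": 0.1},
    {"dp": [-0.44,0,0.98],"rot": [0,0,0],"claw": 0.1},
  ],
)

```text
time_s: 14.05
tcp_pos: [0.4475, 0.2195, 0.2656]
tcp_rot: [-1.587, 0.03, 0.157]
wrist_force: [0.5, 0.0, -3.0]
finger_gap: 0.0335
```

Call:
servo_tool(
  moves=[
    {"dp": [-0.44,0,0.98],"rot": [0,0,0],"claw": 0.1},
    {"dp": [-0.44,0,0.98],"rot": [0,0,0],"claw": 0.1},
    {"dp": [-0.44,0,0.98],"rot": [0,0,0],"claw": 0.1},
    {"dp": [0,0,0],"rot": [0,-0.159,0],"claw": 0.1},
    {"dp": [0,0,0],"rot": [0,-0.159,0],"claw": 0.1},
  ],
)

```text
time_s: 14.47
tcp_pos: [0.3905, 0.2907, 0.2661]
tcp_rot: [-1.578, 0.047, 0.416]
wrist_force: [0.7, 0.3, -3.8]
finger_gap: 0.0335
```

Call:
servo_tool(
  moves=[
    {"dp": [0,0,0],"rot": [0,-0.159,0],"claw": 0.1},
    {"dp": [0,0,0],"rot": [0,-0.159,0],"claw": 0.1},
    {"dp": [0,0,0],"rot": [0,-0.159,0],"claw": 0.1},
    {"dp": [0,0,0],"rot": [0,-0.159,0],"claw": 0.1},
    {"dp": [0,0,0],"rot": [0,-0.159,0],"claw": 0.1},
  ],
)

```text
time_s: 14.88
tcp_pos: [0.3826, 0.2889, 0.2665]
tcp_rot: [-1.544, 0.054, 1.039]
wrist_force: [-1.0, 0.2, -4.2]
finger_gap: 0.0335
```

Call:
servo_tool(
  moves=[
    {"dp": [0,0,0],"rot": [0,-0.159,0],"claw": 0.1},
    {"dp": [0,0,0],"rot": [0,-0.159,0],"claw": 0.1},
    {"dp": [0,0,0],"rot": [0,-0.159,0],"claw": 0.1},
    {"dp": [0,0,0],"rot": [0,-0.159,0],"claw": 0.1},
    {"dp": [0,0,0],"rot": [0,0,0],"claw": 0.1},
  ],
)

```text
time_s: 15.3
tcp_pos: [0.3763, 0.2854, 0.267]
tcp_rot: [-1.51, 0.042, 1.543]
wrist_force: [-0.8, -0.6, -3.0]
finger_gap: 0.0336
```

```bash
python3 st.py; python3 look.py w5
```

```text
t 15.3 [0.3763 0.2854 0.267 ] yaw 88.4 F tool [-0.5  3.1  0.6] T [ 0.05 -0.12  0.03] gap 0.0336
15.3 [0.3763 0.2854 0.267 ] [-1.51   0.042  1.543] cam [0.311 0.29  0.341]
1 [ 83. 289.]
2 [-117.  278.]
3 [ 99. 391.]
4 [-84. 378.]
```

View pics/w5.png

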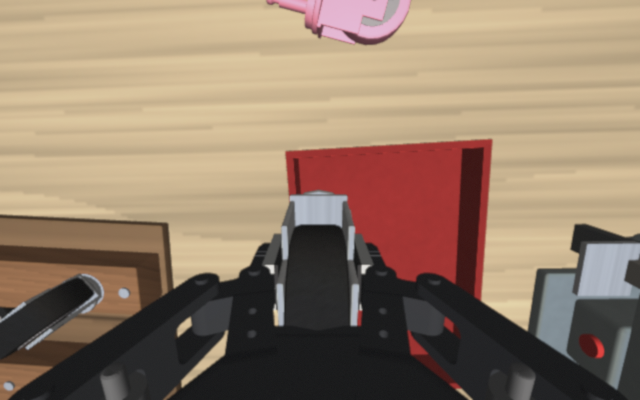

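```bash
python3 - <<'E'
from h import *
import pickle
C=pickle.load(open("pics/w5.pkl","rb"))
for p in[(287,152),(491,140),(482,310)]: print(ray("wrist",p,.05,C).round(3))
E
```

```text
[0.324 0.246 0.05 ]
[0.318 0.452 0.05 ]
[0.508 0.461 0.05 ]
```

Tray rim found: near edge x≈0.32, y 0.25–0.45, sides running along +x. I'll set the caster down leaning about 25° along +x so that it lies down gently.

Call:
servo_tool(
  moves=[
    {"dp": [0.35,0,-0.8],"rot": [0,0,-0.05],"claw": 0.1},
    {"dp": [0.35,0,-0.8],"rot": [0,0,0],"claw": 0.1},
    {"dp": [0,0,-0.5],"rot": [0.159,0,0],"claw": 0.1},
    {"dp": [0,0,0],"rot": [0.159,0,0],"claw": 0.1},
    {"dp": [0,0,0],"rot": [0.159,0,0],"claw": 0.1},
  ],
)

```text
time_s: 15.77
tcp_pos: [0.4247, 0.3011, 0.2681]
tcp_rot: [-1.13, 0.004, 1.522]
wrist_force: [-0.0, 0.9, -4.0]
finger_gap: 0.0337
```

```bash
cat > tip.py <<'E'
from h import *
from scipy.spatial.transform import Rotation as Ro
s=r.get_state(); R=Ro.from_euler("xyz",s["tcp_rot"]).as_matrix(); p=s["tcp_pos"]
print("t",round(s["time_s"],2),"tcp",p.round(4),s["tcp_rot"].round(3),"F",s["wrist_force"].round(1),"gap",round(s["finger_gap"],4))
for n,o in(("stemtip",[0,.149,.003]),("wheeltop",[0,.005,-.017])): print(n,(p+R@np.array(o)).round(3))
print("world down in tool",(R.T@[0,0,-1]).round(2),"world x in tool",(R.T@[1,0,0]).round(2))
E
python3 tip.py
```

```text
t 15.77 tcp [0.4247 0.3011 0.2681] [-1.13   0.004  1.522] F [-0.   0.9 -4. ] gap 0.0337
stemtip [0.358 0.304 0.135]
wheeltop [0.438 0.3   0.256]
world down in tool [ 0.    0.9  -0.43] world x in tool [ 0.05 -0.43 -0.9 ]
```

Call:
servo_tool(
  moves=[
    {"dp": [0,0.85,-0.6],"rot": [0,0,0],"claw": 0.1},
    {"dp": [0,0.85,-0.6],"rot": [0,0,0],"claw": 0.1},
    {"dp": [0,0.85,-0.6],"rot": [0,0,0],"claw": 0.1},
    {"dp": [0,0.85,-0.6],"rot": [0,0,0],"claw": 0.1},
    {"dp": [0,0.5,-0.4],"rot": [0,0,0],"claw": 0.1},
  ],
)

```text
time_s: 16.18
tcp_pos: [0.4502, 0.2973, 0.1458]
tcp_rot: [-1.12, 0.016, 1.5]
wrist_force: [-0.5, -0.8, -2.5]
finger_gap: 0.0338
```

```bash
python3 tip.py
```

```text
t 16.18 tcp [0.4502 0.2973 0.1458] [-1.12   0.016  1.5  ] F [-0.5 -0.8 -2.5] gap 0.0338
stemtip [0.383 0.3   0.013]
wheeltop [0.463 0.296 0.134]
world down in tool [ 0.02  0.9  -0.44] world x in tool [ 0.07 -0.44 -0.9 ]
```

Call:
servo_tool(
  moves=[
    {"dp": [0,0,0],"rot": [0,0,0],"claw": 1},
    {"dp": [0,0,0],"rot": [0,0,0],"claw": 1},
    {"dp": [0,0,0],"rot": [0,0,0],"claw": 1},
    {"dp": [0,0,0],"rot": [0,0,0],"claw": 1},
    {"dp": [0,-0.45,0.2],"rot": [0,0,0],"claw": 1},
  ],
)

```text
time_s: 16.6
tcp_pos: [0.449, 0.2965, 0.1571]
tcp_rot: [-1.114, 0.024, 1.491]
wrist_force: [-0.3, -1.0, 0.5]
finger_gap: 0.0855
```

Call:
servo_tool(
  moves=[
    {"dp": [0,-0.85,0.42],"rot": [0,0,0],"claw": 1},
    {"dp": [0,-0.85,0.42],"rot": [0,0,0],"claw": 1},
    {"dp": [0,-0.85,0.42],"rot": [0,0,0],"claw": 1},
    {"dp": [0,-0.85,0.42],"rot": [0,0,0],"claw": 1},
    {"dp": [0,-0.5,0.2],"rot": [-0.1,0,0],"claw": 1},
  ],
)

```text
time_s: 17.02
tcp_pos: [0.4493, 0.2991, 0.2753]
tcp_rot: [-1.195, 0.025, 1.487]
wrist_force: [-0.2, -0.9, -0.3]
finger_gap: 0.0854
```

```bash
python3 tip.py; python3 look.py w6
```

```text
t 17.02 tcp [0.4493 0.2991 0.2753] [-1.195  0.025  1.487] F [-0.2 -0.9 -0.3] gap 0.0854
stemtip [0.392 0.3   0.138]
wheeltop [0.463 0.298 0.264]
world down in tool [ 0.02  0.93 -0.37] world x in tool [ 0.08 -0.37 -0.93]
17.0167 [0.4493 0.2991 0.2753] [-1.195  0.025  1.487] cam [0.41  0.305 0.366]
1 [ 52. 307.]
2 [-163.  310.]
3 [ 42. 449.]
4 [-184.  450.]
```

View pics/w6.png

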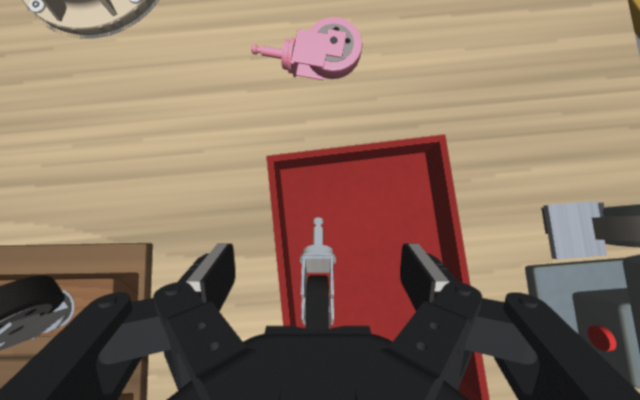

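Caster 3 lies in the tray, stem at (318,225) and fork at (317,265). Next I straighten the tool and go to caster 4.

Call:
servo_tool(
  moves=[
    {"dp": [0,0,0],"rot": [-0.159,0,0],"claw": 1},
    {"dp": [0,0,0],"rot": [-0.159,0,0],"claw": 1},
    {"dp": [0,0,0],"rot": [-0.159,0,-0.03],"claw": 1},
    {"dp": [-1,0,-0.37],"rot": [0,0,0],"claw": 1},
    {"dp": [-1,0,-0.37],"rot": [0,0,0],"claw": 1},
  ],
)

```text
time_s: 17.48
tcp_pos: [0.4627, 0.2532, 0.2877]
tcp_rot: [-1.586, -0.01, 1.493]
wrist_force: [0.5, -1.1, 0.1]
finger_gap: 0.0852
```

Call:
servo_tool(
  moves=[
    {"dp": [-1,0,-0.37],"rot": [0,0,0],"claw": 1},
    {"dp": [-1,0,-0.37],"rot": [0,0,0],"claw": 1},
    {"dp": [-1,0,-0.37],"rot": [0,0,0],"claw": 1},
    {"dp": [-1,0,-0.37],"rot": [0,0,0],"claw": 1},
    {"dp": [-1,0,-0.37],"rot": [0,0,0],"claw": 1},
  ],
)

```text
time_s: 17.9
tcp_pos: [0.4962, 0.1223, 0.2973]
tcp_rot: [-1.6, -0.015, 1.498]
wrist_force: [0.6, -0.2, -0.3]
finger_gap: 0.0857
```

Call:
servo_tool(
  moves=[
    {"dp": [-1,0,-0.37],"rot": [0,0,0],"claw": 1},
    {"dp": [-1,0,-0.37],"rot": [0,0,0],"claw": 1},
    {"dp": [-1,0,-0.37],"rot": [0,0,0],"claw": 1},
    {"dp": [-1,0,-0.37],"rot": [0,0,0],"claw": 1},
    {"dp": [-1,0,-0.37],"rot": [0,0,0],"claw": 1},
  ],
)

```text
time_s: 18.32
tcp_pos: [0.5323, -0.0108, 0.3061]
tcp_rot: [-1.611, -0.017, 1.498]
wrist_force: [0.7, 0.3, 0.1]
finger_gap: 0.0852
```

Call:
servo_tool(
  moves=[
    {"dp": [-1,0,-0.37],"rot": [0,0,0],"claw": 1},
    {"dp": [-1,0,-0.37],"rot": [0,0,0],"claw": 1},
    {"dp": [-1,0,-0.37],"rot": [0,0,0],"claw": 1},
    {"dp": [-1,0,-0.37],"rot": [0,0,0],"claw": 1},
    {"dp": [-1,0,-0.37],"rot": [0,0,0],"claw": 1},
  ],
)

```text
time_s: 18.73
tcp_pos: [0.5687, -0.1439, 0.3154]
tcp_rot: [-1.623, -0.017, 1.497]
wrist_force: [0.1, 0.8, -0.0]
finger_gap: 0.0855
```

Call:
servo_tool(
  moves=[
    {"dp": [-1,0,-0.37],"rot": [0,0.159,0],"claw": 1},
    {"dp": [-1,0,-0.2],"rot": [0,0.159,0],"claw": 1},
    {"dp": [0,0,0],"rot": [0,0.159,0],"claw": 1},
    {"dp": [0,0,0],"rot": [0,0.159,0],"claw": 1},
    {"dp": [0,0,0],"rot": [0,0,0],"claw": 1},
  ],
)

```text
time_s: 19.15
tcp_pos: [0.5762, -0.2029, 0.3229]
tcp_rot: [-1.618, -0.041, 0.984]
wrist_force: [-0.1, 0.0, 1.0]
finger_gap: 0.0856
```

```bash
sed -i 's/^S=.*/S={1:(.4741,.0074,122),2:(.4588,-.2322,51),3:(.6138,-.0016,-81),4:(.5986,-.2411,145)}/' st.py look.py
sed -i 's/for k,p in S.items.*/for k,p in S.items(): print(k,proj("wrist",[*p[:2],.064],C).round())/' look.py
python3 st.py 4 3 .172; python3 look.py w7; python3 - <<'E'
from h import *
im=cv2.imread("pics/w7.png").astype(int)
m=((im.max(2)<60)&(im[...,2]-im[...,0]<12)).astype(np.uint8); m[245:]=0
n,l,st,c=cv2.connectedComponentsWithStats(m)
for j in range(1,n):
    if st[j,4]>400:
        p=np.argwhere(l==j)[:,::-1].astype(np.float32); print(st[j],c[j].round(),cv2.minAreaRect(p))
E
```

```text
t 19.15 [ 0.5762 -0.2029  0.3229] yaw 56.4 F tool [ 0.  -1.   0.1] T [-0.    0.03  0.01] gap 0.0856
dp mm tool [-25.5 151.6 -29.7] shares [-1.02  6.06 -1.19]
19.15 [ 0.5762 -0.2029  0.3229] [-1.618 -0.041  0.984] cam [ 0.513 -0.165  0.389]
1 [428. -33.]
2 [226.  97.]
3 [476.  99.]
4 [293. 202.]
[ 184   75   90   36 2676] [228.  93.] ((228.3028564453125, 92.46422576904297), (90.47095489501953, 32.21707534790039), 4.5739216804504395)
[ 290   85   57   60 1082] [318. 114.] ((318.0, 114.5), (59.0, 56.0), 90.0)
[ 279  164   30   74 1834] [294. 201.] ((293.7178039550781, 200.82177734375), (26.866004943847656, 73.53324890136719), 5.710593223571777)
```

Call:
servo_tool(
  moves=[
    {"dp": [-0.5,0,-0.6],"rot": [0.06,0.09,0.05],"claw": 1},
    {"dp": [-0.5,0.9,-0.5],"rot": [0,0,0],"claw": 1},
    {"dp": [0,0.9,0],"rot": [0,0,0],"claw": 1},
    {"dp": [0,0.9,0],"rot": [0,0,0],"claw": 1},
    {"dp": [0,0,0],"rot": [0,0,0],"claw": 1},
  ],
)

```text
time_s: 19.62
tcp_pos: [0.5831, -0.2359, 0.2595]
tcp_rot: [-1.572, -0.003, 0.936]
wrist_force: [-0.8, 0.3, -1.2]
finger_gap: 0.0854
```

```bash
sed -i 's/,145)/,142.5)/' st.py; cat > wh.py <<'E'
from h import *
import sys
im=cv2.imread(f"pics/{sys.argv[1]}.png").astype(int)
m=((im.max(2)<60)&(im[...,2]-im[...,0]<12)).astype(np.uint8); m[255:]=0
n,l,st,c=cv2.connectedComponentsWithStats(m)
for j in range(1,n):
    if st[j,4]>400:
        p=np.argwhere(l==j)[:,::-1].astype(np.float32); print(st[j],c[j].round(),cv2.minAreaRect(p)[1:])
E
python3 st.py 4 3 .172; python3 look.py w8; python3 wh.py w8
```

```text
t 19.62 [ 0.5831 -0.2359  0.2595] yaw 53.6 F tool [-0.2  1.2  0.8] T [-0.   -0.02 -0.02] gap 0.0854
dp mm tool [  4.8  87.5 -12.4] shares [ 0.19  3.5  -0.5 ]
19.6167 [ 0.5831 -0.2359  0.2595] [-1.572 -0.003  0.936] cam [ 0.526 -0.195  0.329]
1 [ 490. -103.]
2 [237.  81.]
3 [554.  67.]
4 [322. 208.]
[ 181   31  118   58 5511] [239.  59.] ((119.23474884033203, 54.50199508666992), 3.8785247802734375)
[ 315   63   70   75 1707] [349.  99.] ((74.0, 69.0), 90.0)
[ 310  157   40   97 3248] [329. 205.] ((36.304161071777344, 97.06061553955078), 3.5763344764709473)
```

Call:
servo_tool(
  moves=[
    {"dp": [0.2,0.3,-0.5],"rot": [0,0.055,0],"claw": 1},
    {"dp": [0,0.9,0],"rot": [0,0,0],"claw": 1},
    {"dp": [0,0.9,0],"rot": [0,0,0],"claw": 0.9},
    {"dp": [0,0.9,0],"rot": [0,0,0],"claw": 0.8},
    {"dp": [0,0.5,0],"rot": [0,0,0],"claw": 0.7},
  ],
)

```text
time_s: 20.08
tcp_pos: [0.6031, -0.2387, 0.188]
tcp_rot: [-1.595, -0.008, 0.905]
wrist_force: [-0.7, 0.1, -0.9]
finger_gap: 0.0599
```

```bash
python3 st.py 4 3 .172
```

```text
t 20.08 [ 0.6031 -0.2387  0.188 ] yaw 51.8 F tool [-0.4  0.9  0.6] T [ 0.05  0.05 -0.  ] gap 0.0599
dp mm tool [-4.8 15.8  5.4] shares [-0.19  0.63  0.22]
```

Call:
servo_tool(
  moves=[
    {"dp": [-0.15,0.3,0.2],"rot": [0.03,0,0],"claw": 0.65},
    {"dp": [0,0.3,0],"rot": [0,0,0],"claw": 0.6},
    {"dp": [0,0,0],"rot": [0,0,0],"claw": 0.52},
    {"dp": [0,0,0],"rot": [0,0,0],"claw": 0.52},
    {"dp": [0,0,0],"rot": [0,0,0],"claw": 0.52},
  ],
)

```text
time_s: 20.5
tcp_pos: [0.5979, -0.2373, 0.1773]
tcp_rot: [-1.573, -0.009, 0.912]
wrist_force: [-0.2, -0.1, -0.5]
finger_gap: 0.0444
```

```bash
python3 st.py 4 3 .172
```

```text
t 20.5 [ 0.5979 -0.2373  0.1773] yaw 52.2 F tool [-0.2  0.5  0.1] T [-0.04  0.03 -0.02] gap 0.0444
dp mm tool [-2.6  5.3  0.2] shares [-0.11  0.21  0.01]
```

Call:
servo_tool(
  moves=[
    {"dp": [0.04,0.08,0],"rot": [0,0,0],"claw": 0.52},
    {"dp": [0.04,0.08,0],"rot": [0,0,0],"claw": 0.52},
    {"dp": [0.04,0,0],"rot": [0,0,0],"claw": 0.52},
    {"dp": [0.04,0,0],"rot": [0,0,0],"claw": 0.52},
    {"dp": [0.04,0,0],"rot": [0,0,0],"claw": 0.52},
  ],
)

```text
time_s: 20.92
tcp_pos: [0.6024, -0.2346, 0.1767]
tcp_rot: [-1.579, -0.008, 0.912]
wrist_force: [-1.3, -2.7, 0.1]
finger_gap: 0.0442
```

```bash
python3 st.py 4 3 .172
```

```text
t 20.92 [ 0.6024 -0.2346  0.1767] yaw 52.2 F tool [-2.9 -0.2 -0.6] T [-0.48  0.25 -0.  ] gap 0.0442
dp mm tool [-7.5  4.7  2.1] shares [-0.3   0.19  0.08]
```

Call:
servo_tool(
  moves=[
    {"dp": [0.04,0,0],"rot": [0,0,0],"claw": 0.52},
    {"dp": [0.04,0,0],"rot": [0,0,0],"claw": 0.52},
    {"dp": [0.04,0,0],"rot": [0,0,0],"claw": 0.52},
    {"dp": [0.04,0,0],"rot": [0,0,0],"claw": 0.52},
    {"dp": [0.04,0,0],"rot": [0,0,0],"claw": 0.52},
  ],
)

```text
time_s: 21.33
tcp_pos: [0.6038, -0.2335, 0.177]
tcp_rot: [-1.579, -0.0, 0.908]
wrist_force: [-3.2, -4.0, 0.8]
finger_gap: 0.0443
```

```bash
python3 st.py 4 3 .172
```

```text
t 21.33 [ 0.6038 -0.2335  0.177 ] yaw 52.0 F tool [-5.1 -0.8  0. ] T [-0.99  0.76 -0.  ] gap 0.0443
dp mm tool [-9.2  5.   2.4] shares [-0.37  0.2   0.1 ]
```

Call:
servo_tool(
  moves=[
    {"dp": [-0.12,0,0.02],"rot": [0,0,0],"claw": 0.52},
    {"dp": [-0.12,0,0.02],"rot": [0,0,0],"claw": 0.52},
    {"dp": [-0.08,0,0.02],"rot": [0,0,0],"claw": 0.52},
    {"dp": [-0.04,0,0],"rot": [0,0,0],"claw": 0.52},
    {"dp": [-0.04,0,0],"rot": [0,0,0],"claw": 0.52},
  ],
)

```text
time_s: 21.75
tcp_pos: [0.5966, -0.2391, 0.1765]
tcp_rot: [-1.578, -0.005, 0.91]
wrist_force: [-0.7, 0.2, -0.7]
finger_gap: 0.0443
```

Call:
servo_tool(
  moves=[
    {"dp": [-0.04,0,0],"rot": [0,0,0],"claw": 0.52},
    {"dp": [-0.04,0,0],"rot": [0,0,0],"claw": 0.52},
    {"dp": [-0.04,0,0],"rot": [0,0,0],"claw": 0.52},
    {"dp": [-0.04,0,0],"rot": [0,0,0],"claw": 0.52},
    {"dp": [-0.04,0,0],"rot": [0,0,0],"claw": 0.52},
  ],
)

```text
time_s: 22.17
tcp_pos: [0.5938, -0.2426, 0.1767]
tcp_rot: [-1.578, -0.007, 0.911]
wrist_force: [1.5, 3.0, 0.9]
finger_gap: 0.0444
```

```bash
python3 st.py 4 3 .172
```

```text
t 22.17 [ 0.5938 -0.2426  0.1767] yaw 52.2 F tool [ 3.3 -0.9  0.6] T [ 0.47 -0.24 -0.02] gap 0.0444
dp mm tool [4.1 4.7 0.2] shares [0.16 0.19 0.01]
```

Call:
servo_tool(
  moves=[
    {"dp": [-0.04,0,0],"rot": [0,0,0],"claw": 0.52},
    {"dp": [-0.04,0,0],"rot": [0,0,0],"claw": 0.52},
    {"dp": [-0.04,0,0],"rot": [0,0,0],"claw": 0.52},
    {"dp": [-0.04,0,0],"rot": [0,0,0],"claw": 0.52},
    {"dp": [-0.04,0,0],"rot": [0,0,0],"claw": 0.52},
  ],
)

```text
time_s: 22.58
tcp_pos: [0.5918, -0.2449, 0.1775]
tcp_rot: [-1.579, -0.012, 0.913]
wrist_force: [1.2, 4.4, 1.8]
finger_gap: 0.0445
```

```bash
python3 st.py 4 3 .172
```

```text
t 22.58 [ 0.5918 -0.2449  0.1775] yaw 52.3 F tool [ 4.2 -1.8  1.7] T [ 0.82 -0.39  0.  ] gap 0.0445
dp mm tool [7.1 5.6 0. ] shares [0.28 0.22 0.  ]
```

Caster 4 stands firm both ways: 16 mm total with 44 mm jaws at 4–5 N, the same as caster 1. So 3 and presumably 2 are loose; I verify 2 by rocking it.

Call:
servo_tool(
  moves=[
    {"dp": [0.2,-0.2,0],"rot": [0,0,0],"claw": 0.9},
    {"dp": [0,-0.8,0],"rot": [0,0,0],"claw": 1},
    {"dp": [0,-1,0],"rot": [0,0,0],"claw": 1},
    {"dp": [0,-1,0],"rot": [0,0,0],"claw": 1},
    {"dp": [0,-0.6,0],"rot": [0,0,0],"claw": 1},
  ],
)

```text
time_s: 23.0
tcp_pos: [0.5904, -0.2415, 0.2654]
tcp_rot: [-1.568, -0.004, 0.911]
wrist_force: [0.8, -0.1, 0.3]
finger_gap: 0.0859
```

Call:
servo_tool(
  moves=[
    {"dp": [-0.6,-0.1,0.9],"rot": [0,0,0],"claw": 1},
    {"dp": [-0.6,0,0.9],"rot": [0,0,0],"claw": 1},
    {"dp": [-0.6,0,0.9],"rot": [0,0,0],"claw": 1},
    {"dp": [-0.6,0,0.9],"rot": [0,0,0],"claw": 1},
    {"dp": [-0.6,0,0.9],"rot": [0,0,0],"claw": 1},
  ],
)

```text
time_s: 23.42
tcp_pos: [0.4575, -0.2353, 0.2729]
tcp_rot: [-1.583, 0.002, 0.912]
wrist_force: [-0.5, -0.8, -0.3]
finger_gap: 0.0852
```

Call:
servo_tool(
  moves=[
    {"dp": [0,0,0],"rot": [0,-0.159,0],"claw": 1},
    {"dp": [0,0,0],"rot": [0,-0.159,0],"claw": 1},
    {"dp": [0,0,0],"rot": [0,-0.159,0],"claw": 1},
    {"dp": [0,0,0],"rot": [0,-0.159,0],"claw": 1},
    {"dp": [0,0,0],"rot": [0,-0.159,0],"claw": 1},
  ],
)

```text
time_s: 23.83
tcp_pos: [0.4494, -0.2354, 0.2752]
tcp_rot: [-1.573, 0.014, 1.541]
wrist_force: [-0.3, -0.2, 1.4]
finger_gap: 0.0854
```

Call:
servo_tool(
  moves=[
    {"dp": [0,0,0],"rot": [0,-0.159,0],"claw": 1},
    {"dp": [0,0,0],"rot": [0,-0.159,0],"claw": 1},
    {"dp": [0,0,0],"rot": [0,-0.159,0],"claw": 1},
    {"dp": [0,0,0],"rot": [0,-0.159,0],"claw": 1},
    {"dp": [0,0,0],"rot": [0,-0.159,0],"claw": 1},
  ],
)

```text
time_s: 24.25
tcp_pos: [0.4483, -0.2373, 0.2771]
tcp_rot: [-1.558, 0.017, 2.167]
wrist_force: [0.1, 0.2, -0.6]
finger_gap: 0.0854
```

```bash
python3 st.py 2 3 .172; python3 -c "
from h import *
print('spray',ray('top',(428,207),.17))
print(r.get_state()['tcp_rot'])"
```

```text
t 24.25 [ 0.4483 -0.2373  0.2771] yaw 124.1 F tool [ 0.1  0.6 -0.2] T [-0.01  0.    0.03] gap 0.0854
dp mm tool [  0.9 104.9 -15.7] shares [ 0.04  4.2  -0.63]
spray [ 0.42561813 -0.39274677  0.17      ]
[-1.55809703  0.01657826  2.16673637]
```

Call:
servo_tool(
  moves=[
    {"dp": [0,0,-0.3],"rot": [0,-0.159,0],"claw": 1},
    {"dp": [0,0,-0.3],"rot": [0,-0.159,0],"claw": 1},
    {"dp": [0,0.3,0],"rot": [-0.02,-0.06,-0.02],"claw": 1},
    {"dp": [0,0.3,0],"rot": [0,0,0],"claw": 1},
    {"dp": [0,0,0],"rot": [0,0,0],"claw": 1},
  ],
)

```text
time_s: 24.67
tcp_pos: [0.46, -0.2299, 0.2632]
tcp_rot: [-1.564, -0.0, 2.469]
wrist_force: [-0.7, 0.2, -0.1]
finger_gap: 0.0855
```

```bash
python3 st.py 2 3 .172; python3 look.py w9; python3 wh.py w9
```

```text
t 24.67 [ 0.46   -0.2299  0.2632] yaw 141.5 F tool [0.6 0.1 0.3] T [ 0.05 -0.01 -0.04] gap 0.0855
dp mm tool [-0.6 91.2 -1.1] shares [-0.02  3.65 -0.05]
24.6667 [ 0.46   -0.2299  0.2632] [-1.564 -0.     2.469] cam [ 0.416 -0.284  0.334]
1 [432. 352.]
2 [316. 191.]
3 [334. 404.]
4 [209. 264.]
[   0   47   74   76 2224] [32. 92.] ((97.07638549804688, 30.044870376586914), 40.60129928588867)
[ 303  190   35   65 2160] [320. 223.] ((64.0, 34.0), 90.0)
```

Call:
servo_tool(
  moves=[
    {"dp": [0,0.9,0],"rot": [0,0,0],"claw": 1},
    {"dp": [0,0.9,0],"rot": [0,0,0],"claw": 1},
    {"dp": [0,0.9,0],"rot": [0,0,0],"claw": 0.9},
    {"dp": [0,0.9,0],"rot": [0,0,0],"claw": 0.7},
    {"dp": [0,0.1,0],"rot": [0,0,0],"claw": 0.6},
  ],
)

```text
time_s: 25.13
tcp_pos: [0.4609, -0.2331, 0.1723]
tcp_rot: [-1.56, 0.01, 2.46]
wrist_force: [-0.2, 0.4, -1.0]
finger_gap: 0.0546
```

```bash
python3 st.py 2 3 .172
```

```text
t 25.13 [ 0.4609 -0.2331  0.1723] yaw 140.9 F tool [ 0.4  1.  -0.2] T [0.06 0.04 0.01] gap 0.0546
dp mm tool [ 2.2  0.2 -2.3] shares [ 0.09  0.01 -0.09]
```

Call:
servo_tool(
  moves=[
    {"dp": [0,0,0],"rot": [0,0,0],"claw": 0.52},
    {"dp": [0,0,0],"rot": [0,0,0],"claw": 0.52},
    {"dp": [0,0,0],"rot": [0,0,0],"claw": 0.52},
    {"dp": [0,0,0],"rot": [0,0,0],"claw": 0.52},
    {"dp": [0.04,0,0],"rot": [0,0,0],"claw": 0.52},
  ],
)

```text
time_s: 25.55
tcp_pos: [0.4608, -0.2334, 0.1758]
tcp_rot: [-1.559, 0.013, 2.457]
wrist_force: [-0.4, -0.2, -0.3]
finger_gap: 0.0443
```

```bash
python3 st.py 2 3 .172
```

```text
t 25.55 [ 0.4608 -0.2334  0.1758] yaw 140.8 F tool [0.2 0.3 0.4] T [0.04 0.07 0.01] gap 0.0443
dp mm tool [ 2.3  3.7 -2.7] shares [ 0.09  0.15 -0.11]
```

Now I rock caster 2 to +x.

Call:
servo_tool(
  moves=[
    {"dp": [0.06,0.05,-0.03],"rot": [0,0,0],"claw": 0.52},
    {"dp": [0.06,0.05,-0.03],"rot": [0,0,0],"claw": 0.52},
    {"dp": [0.04,0,-0.03],"rot": [0,0,0],"claw": 0.52},
    {"dp": [0.04,0,0],"rot": [0,0,0],"claw": 0.52},
    {"dp": [0.04,0,0],"rot": [0,0,0],"claw": 0.52},
  ],
)

```text
time_s: 25.97
tcp_pos: [0.4586, -0.2282, 0.1757]
tcp_rot: [-1.559, 0.018, 2.457]
wrist_force: [0.5, -0.4, -0.1]
finger_gap: 0.0444
```

```bash
python3 st.py 2 3 .172
```

```text
t 25.97 [ 0.4586 -0.2282  0.1757] yaw 140.8 F tool [-0.7  0.2 -0. ] T [0.04 0.01 0.01] gap 0.0444
dp mm tool [-2.6  3.8 -0.1] shares [-0.1   0.15 -0.  ]
```

Call:
servo_tool(
  moves=[
    {"dp": [0.04,0,0],"rot": [0,0,0],"claw": 0.52},
    {"dp": [0.04,0,0],"rot": [0,0,0],"claw": 0.52},
    {"dp": [0.04,0,0],"rot": [0,0,0],"claw": 0.52},
    {"dp": [0.04,0,0],"rot": [0,0,0],"claw": 0.52},
    {"dp": [0.04,0,0],"rot": [0,0,0],"claw": 0.52},
  ],
)

```text
time_s: 26.38
tcp_pos: [0.4543, -0.2246, 0.1756]
tcp_rot: [-1.559, 0.018, 2.457]
wrist_force: [0.5, 0.7, 1.2]
finger_gap: 0.0442
```

```bash
python3 st.py 2 3 .172
```

```text
t 26.38 [ 0.4543 -0.2246  0.1756] yaw 140.8 F tool [ 0.1 -1.2 -0.8] T [ 0.01 -0.12 -0.02] gap 0.0442
dp mm tool [-8.2  3.7 -0. ] shares [-0.33  0.15 -0.  ]
```

Call:
servo_tool(
  moves=[
    {"dp": [0.04,0,0],"rot": [0,0,0],"claw": 0.52},
    {"dp": [0.04,0,0],"rot": [0,0,0],"claw": 0.52},
    {"dp": [0.04,0,0],"rot": [0,0,0],"claw": 0.52},
    {"dp": [0.04,0,0],"rot": [0,0,0],"claw": 0.52},
    {"dp": [0.04,0,0],"rot": [0,0,0],"claw": 0.52},
  ],
)

```text
time_s: 26.8
tcp_pos: [0.4518, -0.2225, 0.1766]
tcp_rot: [-1.56, 0.023, 2.457]
wrist_force: [1.6, -0.9, 0.2]
finger_gap: 0.0444
```

```bash
python3 st.py 2 3 .172
```

```text
t 26.8 [ 0.4518 -0.2225  0.1766] yaw 140.8 F tool [-1.8 -0.2 -0.3] T [-0.17 -0.36 -0.03] gap 0.0444
dp mm tool [-11.4   4.9   0. ] shares [-0.46  0.2   0.  ]
```

Call:
servo_tool(
  moves=[
    {"dp": [0.05,0,0],"rot": [0,0,0],"claw": 0.52},
    {"dp": [0.05,0,0],"rot": [0,0,0],"claw": 0.52},
    {"dp": [0.05,0,0],"rot": [0,0,0],"claw": 0.52},
    {"dp": [0.05,0,0],"rot": [0,0,0],"claw": 0.52},
    {"dp": [0.05,0,0],"rot": [0,0,0],"claw": 0.52},
  ],
)

```text
time_s: 27.22
tcp_pos: [0.4483, -0.2194, 0.1779]
tcp_rot: [-1.56, 0.029, 2.457]
wrist_force: [1.8, -0.9, 2.2]
finger_gap: 0.0442
```

```bash
python3 st.py 2 3 .172
```

```text
t 27.22 [ 0.4483 -0.2194  0.1779] yaw 140.7 F tool [-2.  -2.2 -0.4] T [-0.33 -0.48  0.04] gap 0.0442
dp mm tool [-16.    6.4   0.2] shares [-0.64  0.26  0.01]
```

Call:
servo_tool(
  moves=[
    {"dp": [-0.12,0,0],"rot": [0,0,0],"claw": 0.52},
    {"dp": [-0.12,0,0],"rot": [0,0,0],"claw": 0.52},
    {"dp": [-0.12,0,0],"rot": [0,0,0],"claw": 0.52},
    {"dp": [-0.12,0,0],"rot": [0,0,0],"claw": 0.52},
    {"dp": [-0.1,0,0],"rot": [0,0,0],"claw": 0.52},
  ],
)

```text
time_s: 27.63
tcp_pos: [0.4574, -0.2271, 0.1764]
tcp_rot: [-1.56, 0.02, 2.457]
wrist_force: [-0.1, -0.3, -0.1]
finger_gap: 0.0443
```

Call:
servo_tool(
  moves=[
    {"dp": [-0.05,0,0],"rot": [0,0,0],"claw": 0.52},
    {"dp": [-0.05,0,0],"rot": [0,0,0],"claw": 0.52},
    {"dp": [-0.05,0,0],"rot": [0,0,0],"claw": 0.52},
    {"dp": [-0.05,0,0],"rot": [0,0,0],"claw": 0.52},
    {"dp": [-0.05,0,0],"rot": [0,0,0],"claw": 0.52},
  ],
)

```text
time_s: 28.05
tcp_pos: [0.4622, -0.2313, 0.1754]
tcp_rot: [-1.559, 0.017, 2.457]
wrist_force: [-2.7, 1.3, 1.2]
finger_gap: 0.0443
```

Call:
servo_tool(
  moves=[
    {"dp": [-0.05,0,0],"rot": [0,0,0],"claw": 0.52},
    {"dp": [-0.05,0,0],"rot": [0,0,0],"claw": 0.52},
    {"dp": [-0.05,0,0],"rot": [0,0,0],"claw": 0.52},
    {"dp": [-0.05,0,0],"rot": [0,0,0],"claw": 0.52},
    {"dp": [-0.05,0,0],"rot": [0,0,0],"claw": 0.52},
  ],
)

```text
time_s: 28.47
tcp_pos: [0.4655, -0.2337, 0.1751]
tcp_rot: [-1.559, 0.011, 2.457]
wrist_force: [-2.5, 2.0, 2.5]
finger_gap: 0.0445
```

```bash
python3 st.py 2 3 .172
```

```text
t 28.47 [ 0.4655 -0.2337  0.1751] yaw 140.8 F tool [ 3.2 -2.5  0. ] T [ 0.52  0.61 -0.05] gap 0.0445
dp mm tool [6.2 3.  0. ] shares [0.25 0.12 0.  ]
```

Caster 2 travels over 22 mm at 2–3 N, so it is loose. I centre, grip and lift gently.

Call:
servo_tool(
  moves=[
    {"dp": [0.12,0.05,0],"rot": [0,0,0],"claw": 0.52},
    {"dp": [0.12,0.05,0],"rot": [0,0,0],"claw": 0.52},
    {"dp": [0.1,0.04,0],"rot": [0,0,0],"claw": 0.52},
    {"dp": [0.04,0,0],"rot": [0,0,0],"claw": 0.52},
    {"dp": [0,0,0],"rot": [0,0,0],"claw": 0.45},
  ],
)

```text
time_s: 28.88
tcp_pos: [0.4589, -0.2285, 0.1713]
tcp_rot: [-1.559, 0.016, 2.457]
wrist_force: [-0.7, -0.1, -0.4]
finger_gap: 0.0386
```

Call:
servo_tool(
  moves=[
    {"dp": [0,0,0],"rot": [0,0,0],"claw": 0.4},
    {"dp": [0,0,0],"rot": [0,0,0],"claw": 0.3},
    {"dp": [0,0,0],"rot": [0,0,0],"claw": 0.1},
    {"dp": [0,0,0],"rot": [0,0,0],"claw": 0.1},
    {"dp": [0,0,0],"rot": [0,0,0],"claw": 0.1},
  ],
  force=40,
)

```text
time_s: 29.3
tcp_pos: [0.4586, -0.2283, 0.1714]
tcp_rot: [-1.559, 0.015, 2.457]
wrist_force: [-0.7, 0.6, -0.0]
finger_gap: 0.0335
```

```bash
python3 st.py 2 3 .172
```

```text
t 29.3 [ 0.4586 -0.2283  0.1714] yaw 140.8 F tool [ 0.9 -0.  -0.1] T [0.15 0.18 0.03] gap 0.0335
dp mm tool [-2.6 -0.6 -0.1] shares [-0.11 -0.02 -0.  ]
```

Call:
servo_tool(
  moves=[
    {"dp": [0,-0.1,0],"rot": [0,0,0],"claw": 0.1},
    {"dp": [0,-0.1,0],"rot": [0,0,0],"claw": 0.1},
    {"dp": [0,-0.1,0],"rot": [0,0,0],"claw": 0.1},
    {"dp": [0,-0.1,0],"rot": [0,0,0],"claw": 0.1},
    {"dp": [0,-0.1,0],"rot": [0,0,0],"claw": 0.1},
  ],
)

```text
time_s: 29.72
tcp_pos: [0.4583, -0.2278, 0.1832]
tcp_rot: [-1.559, 0.013, 2.457]
wrist_force: [1.8, 0.4, -2.7]
finger_gap: 0.0335
```

```bash
python3 st.py 2 3 .172
```

```text
t 29.72 [ 0.4583 -0.2278  0.1832] yaw 140.8 F tool [-1.1  2.7 -1.4] T [ 0.03 -0.09  0.02] gap 0.0335
dp mm tool [-3.  11.2 -0. ] shares [-0.12  0.45 -0.  ]
```

Call:
servo_tool(
  moves=[
    {"dp": [0,-0.5,0],"rot": [0,0,0],"claw": 0.1},
    {"dp": [0,-0.7,0],"rot": [0,0,0],"claw": 0.1},
    {"dp": [0,-0.8,0],"rot": [0,0,0],"claw": 0.1},
    {"dp": [0,-0.8,0],"rot": [0,0,0],"claw": 0.1},
    {"dp": [0,-0.8,0],"rot": [0,0,0],"claw": 0.1},
  ],
)

```text
time_s: 30.13
tcp_pos: [0.4568, -0.2256, 0.2726]
tcp_rot: [-1.559, 0.006, 2.457]
wrist_force: [-0.2, 0.8, -2.6]
finger_gap: 0.0335
```

Call:
servo_tool(
  moves=[
    {"dp": [0,-0.7,0],"rot": [0,0.159,0],"claw": 0.1},
    {"dp": [0,-0.7,0],"rot": [0,0.159,0],"claw": 0.1},
    {"dp": [0,-0.7,0],"rot": [0,0.159,0],"claw": 0.1},
    {"dp": [0,-0.7,0],"rot": [0,0.159,0],"claw": 0.1},
    {"dp": [0,-0.5,0],"rot": [0,0.159,0],"claw": 0.1},
  ],
)

```text
time_s: 30.55
tcp_pos: [0.456, -0.224, 0.3618]
tcp_rot: [-1.565, 0.014, 1.825]
wrist_force: [0.9, 0.4, -3.2]
finger_gap: 0.0333
```

Call:
servo_tool(
  moves=[
    {"dp": [0,-0.2,0],"rot": [0,0.159,0],"claw": 0.1},
    {"dp": [0,0,0],"rot": [0,0.159,0],"claw": 0.1},
    {"dp": [0.5,0,0],"rot": [0,0,0],"claw": 0.1},
    {"dp": [1,0,0],"rot": [0,0,0],"claw": 0.1},
    {"dp": [1,0,0],"rot": [0,0,0],"claw": 0.1},
  ],
)

```text
time_s: 30.97
tcp_pos: [0.4569, -0.1646, 0.371]
tcp_rot: [-1.574, 0.022, 1.562]
wrist_force: [1.3, 1.0, -3.2]
finger_gap: 0.0337
```

```bash
python3 tip.py
```

```text
t 30.97 tcp [ 0.4569 -0.1646  0.371 ] [-1.574  0.022  1.562] F [ 1.3  1.  -3.2] gap 0.0337
stemtip [ 0.454 -0.168  0.222]
wheeltop [ 0.474 -0.165  0.366]
world down in tool [0.02 1.   0.  ] world x in tool [ 0.01  0.   -1.  ]
```

Call:
servo_tool(
  moves=[
    {"dp": [1,0,0.04],"rot": [0,0,0],"claw": 0.1},
    {"dp": [1,0,0.04],"rot": [0,0,0],"claw": 0.1},
    {"dp": [1,0,0.04],"rot": [0,0,0],"claw": 0.1},
    {"dp": [1,0,0.04],"rot": [0,0,0],"claw": 0.1},
    {"dp": [1,0,0.04],"rot": [0,0,0],"claw": 0.1},
  ],
)

```text
time_s: 31.38
tcp_pos: [0.4512, -0.0348, 0.3689]
tcp_rot: [-1.574, 0.022, 1.558]
wrist_force: [0.9, 0.3, -3.2]
finger_gap: 0.034
```

Call:
servo_tool(
  moves=[
    {"dp": [1,0,0.04],"rot": [0,0,0],"claw": 0.1},
    {"dp": [1,0,0.04],"rot": [0,0,0],"claw": 0.1},
    {"dp": [1,0,0.04],"rot": [0,0,0],"claw": 0.1},
    {"dp": [1,0,0.04],"rot": [0,0,0],"claw": 0.1},
    {"dp": [1,0,0.04],"rot": [0,0,0],"claw": 0.1},
  ],
)

```text
time_s: 31.8
tcp_pos: [0.4452, 0.0963, 0.3672]
tcp_rot: [-1.574, 0.023, 1.557]
wrist_force: [0.4, -0.4, -2.9]
finger_gap: 0.0334
```

Call:
servo_tool(
  moves=[
    {"dp": [1,0,0.04],"rot": [0,0,0],"claw": 0.1},
    {"dp": [1,0,0.04],"rot": [0,0,0],"claw": 0.1},
    {"dp": [1,0,0.04],"rot": [0,0,0],"claw": 0.1},
    {"dp": [1,0,0.04],"rot": [0,0,0],"claw": 0.1},
    {"dp": [1,0,0.04],"rot": [0,0,0],"claw": 0.1},
  ],
)

```text
time_s: 32.22
tcp_pos: [0.4394, 0.2275, 0.3654]
tcp_rot: [-1.575, 0.023, 1.558]
wrist_force: [0.2, -0.0, -2.6]
finger_gap: 0.0336
```

Call:
servo_tool(
  moves=[
    {"dp": [1,0.3,0.04],"rot": [0,0,0],"claw": 0.1},
    {"dp": [1,0.3,0.04],"rot": [0,0,0],"claw": 0.1},
    {"dp": [1,0.3,0.04],"rot": [0,0,0],"claw": 0.1},
    {"dp": [1,0.3,0.04],"rot": [0,0,0],"claw": 0.1},
    {"dp": [1,0.3,0.04],"rot": [0,0,0],"claw": 0.1},
  ],
)

```text
time_s: 32.63
tcp_pos: [0.4349, 0.3583, 0.3264]
tcp_rot: [-1.578, 0.022, 1.558]
wrist_force: [0.2, 0.3, -3.0]
finger_gap: 0.0336
```

```bash
python3 tip.py
```

```text
t 32.63 tcp [0.4349 0.3583 0.3264] [-1.578  0.022  1.558] F [ 0.2  0.3 -3. ] gap 0.0336
stemtip [0.433 0.355 0.177]
wheeltop [0.452 0.358 0.322]
world down in tool [0.02 1.   0.01] world x in tool [ 0.01  0.01 -1.  ]
```

Call:
servo_tool(
  moves=[
    {"dp": [0.8,0.5,-0.3],"rot": [0,0,-0.03],"claw": 0.1},
    {"dp": [0.8,0.5,-0.3],"rot": [0.159,0,0],"claw": 0.1},
    {"dp": [0,0,0],"rot": [0.159,0,0],"claw": 0.1},
    {"dp": [0,0,0],"rot": [0.159,0,0],"claw": 0.1},
    {"dp": [0,0,0],"rot": [0.08,0,0],"claw": 0.1},
  ],
)

```text
time_s: 33.05
tcp_pos: [0.4421, 0.4045, 0.2968]
tcp_rot: [-1.128, -0.002, 1.57]
wrist_force: [0.7, -0.0, -3.5]
finger_gap: 0.0334
```

```bash
python3 tip.py
```

```text
t 33.05 tcp [0.4421 0.4045 0.2968] [-1.128 -0.002  1.57 ] F [ 0.7 -0.  -3.5] gap 0.0334
stemtip [0.376 0.405 0.163]
wheeltop [0.455 0.404 0.285]
world down in tool [-0.    0.9  -0.43] world x in tool [ 0.   -0.43 -0.9 ]
```

Call:
servo_tool(
  moves=[
    {"dp": [0,0.9,-0.5],"rot": [0,0,0],"claw": 0.1},
    {"dp": [0,0.9,-0.5],"rot": [0,0,0],"claw": 0.1},
    {"dp": [0,0.9,-0.5],"rot": [0,0,0],"claw": 0.1},
    {"dp": [0,0.9,-0.5],"rot": [0,0,0],"claw": 0.1},
    {"dp": [0,0.7,-0.4],"rot": [0,0,0],"claw": 0.1},
  ],
)

```text
time_s: 33.47
tcp_pos: [0.456, 0.4055, 0.1694]
tcp_rot: [-1.13, -0.003, 1.568]
wrist_force: [-0.5, -1.2, -3.4]
finger_gap: 0.0334
```

```bash
python3 tip.py
```

```text
t 33.47 tcp [0.456  0.4055 0.1694] [-1.13  -0.003  1.568] F [-0.5 -1.2 -3.4] gap 0.0334
stemtip [0.39  0.406 0.036]
wheeltop [0.469 0.406 0.158]
world down in tool [-0.    0.9  -0.43] world x in tool [ 0.   -0.43 -0.9 ]
```

Another 23 mm down, then release and retreat.

Call:
servo_tool(
  moves=[
    {"dp": [-0.1,0.4,-0.2],"rot": [0,0,0],"claw": 0.1},
    {"dp": [-0.1,0.35,-0.16],"rot": [0,0,0],"claw": 0.1},
    {"dp": [0,0.1,0],"rot": [0,0,0],"claw": 0.1},
    {"dp": [0,0,0],"rot": [0,0,0],"claw": 0.1},
    {"dp": [0,0,0],"rot": [0,0,0],"claw": 0.1},
  ],
)

```text
time_s: 33.88
tcp_pos: [0.4565, 0.3996, 0.1423]
tcp_rot: [-1.129, -0.001, 1.567]
wrist_force: [0.1, -0.1, -2.9]
finger_gap: 0.0334
```

```bash
python3 tip.py
```

```text
t 33.88 tcp [0.4565 0.3996 0.1423] [-1.129e+00 -1.000e-03  1.567e+00] F [ 0.1 -0.1 -2.9] gap 0.0334
stemtip [0.39  0.4   0.009]
wheeltop [0.47  0.4   0.131]
world down in tool [-0.    0.9  -0.43] world x in tool [ 0.   -0.43 -0.9 ]
```

Call:
servo_tool(
  moves=[
    {"dp": [0,0,0],"rot": [0,0,0],"claw": 1},
    {"dp": [0,0,0],"rot": [0,0,0],"claw": 1},
    {"dp": [0,0,0],"rot": [0,0,0],"claw": 1},
    {"dp": [0,0,0],"rot": [0,0,0],"claw": 1},
    {"dp": [0,-0.45,0.2],"rot": [0,0,0],"claw": 1},
  ],
)

```text
time_s: 34.3
tcp_pos: [0.4568, 0.3999, 0.1558]
tcp_rot: [-1.131, -0.001, 1.567]
wrist_force: [0.3, -0.7, -0.2]
finger_gap: 0.0857
```

Call:
servo_tool(
  moves=[
    {"dp": [0,-0.85,0.42],"rot": [0,0,0],"claw": 1},
    {"dp": [0,-0.85,0.42],"rot": [0,0,0],"claw": 1},
    {"dp": [0,-0.85,0.42],"rot": [0,0,0],"claw": 1},
    {"dp": [0,-0.85,0.42],"rot": [0,0,0],"claw": 1},
    {"dp": [0,-0.85,0.42],"rot": [0,0,0],"claw": 1},
  ],
)

```text
time_s: 34.72
tcp_pos: [0.4528, 0.399, 0.2799]
tcp_rot: [-1.125, 0.002, 1.568]
wrist_force: [0.9, 0.3, 0.0]
finger_gap: 0.0853
```

Call:
servo_tool(
  moves=[
    {"dp": [0,-0.4,0.8],"rot": [0,0,0],"claw": 1},
    {"dp": [0,-0.4,0.8],"rot": [0,0,0],"claw": 1},
    {"dp": [0,-0.4,0.8],"rot": [0,0,0],"claw": 1},
    {"dp": [0,0,0],"rot": [0,0,0],"claw": 1},
    {"dp": [0,0,0],"rot": [0,0,0],"claw": 1},
  ],
)

```text
time_s: 35.13
tcp_pos: [0.4106, 0.3993, 0.3467]
tcp_rot: [-1.138, -0.006, 1.567]
wrist_force: [0.3, 0.0, 0.2]
finger_gap: 0.0857
```

```bash
python3 tip.py; python3 - <<'E'
from h import *
a=optics.get_image("wrist"); b=optics.get_image("scene")
cv2.imwrite("pics/w10.png",a[:,:,::-1])
im=np.vstack([cv2.resize(a[100:400],(640,300)),b[120:400]])[:,:,::-1]
cv2.imwrite("pics/fin.png",im)
E
```

```text
t 35.13 tcp [0.4106 0.3993 0.3467] [-1.138 -0.006  1.567] F [0.3 0.  0.2] gap 0.0857
stemtip [0.345 0.4   0.213]
wheeltop [0.424 0.399 0.335]
world down in tool [-0.01  0.91 -0.42] world x in tool [ 0.   -0.42 -0.91]
```

View pics/fin.png

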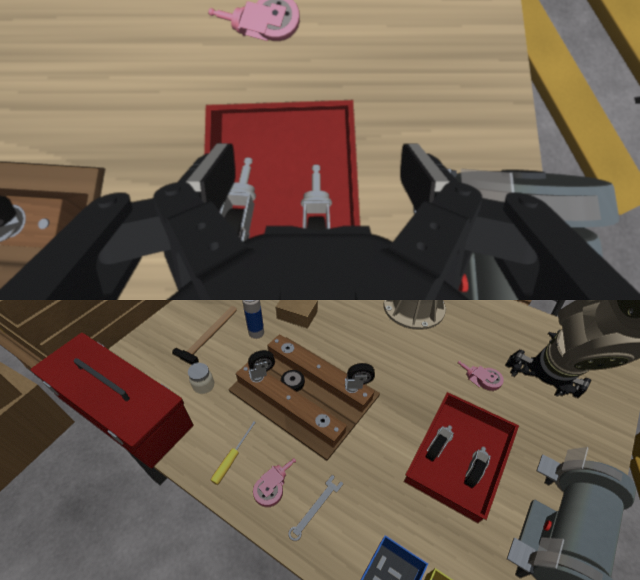

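Both loose casters lie in the tray at (440,441) and (479,466). The two sound ones stand seated at (261,365) and (360,376), the empty sockets show at (288,348) and (322,420), and all bystanders are in place.

```bash
python3 -c "
from station import r
print(r.hand_in())"
```

```text
the job is handed in; nothing more can be done
None
```

The two loose casters, 2 and 3, are in the red tray. The two sound ones, 1 and 4, stand in their sockets. The job was handed in at about 35 s of the 72 s allowed.

- **Rocking test:** I rocked all four with the jaws about 44 mm apart, which leaves 10 mm of slack. Casters 1 and 4 stood firm, with 15–16 mm of total finger travel at 4–5 N. Casters 2 and 3 gave 22–27 mm at 2–4 N, and caster 3 was seen leaning in its socket in the wrist picture.
- **Pulling out:** Both loose casters lifted out with little more than their own weight.
- **Last check:** The final scene picture shows both pulled casters lying inside the tray, casters 1 and 4 upright, sockets 2 and 3 empty and the bystanders looking unmoved. The gripper was clear of everything, with a wrist force of about 0.3 N.

- **Not exact:** My first socket positions were about 3 mm off, shown by the rocking stops, and I corrected them during the job. The seated casters' exact tilt was judged only by eye and by how firm they stood. I did not push caster 2 all the way to its stop on either side.

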